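Load the drying box

ROBOT

A 7-joint arm with a two-finger parallel gripper is mounted at the origin on a cart in front of the work surface, level with it; the furniture and walls round the work are solid. World frame = base frame: x ahead of the robot, y to its left, z up, the work surface at z = 0. Lengths are in m, angles in rad, forces in N, time in s.
With the tool pointing down it reaches from about 0.425 to 1.025 m from the base axis. Payload 9.4 kg.
Tool frame: the origin (TCP) lies at the very end of the fingers, on their centre line; the grasp point (between the pads) lies 19 mm behind it (env.grip_depth is the distance from the TCP to the grasp point, in m); z points along the fingers, y is the line along which they close (so a half turn about z gives the same grasp; the last joint's range is limited). The gripper opens to 93 mm and grips with 3 to 60 N. Pads are 15 mm wide; open, the fingers measure 128 mm over their backs; the gripper's body (75 mm by 188 mm) begins 65 mm behind the grasp point.
Start: joints at [-1.327, 0.599, -0.003, 1.599, 0.002, 0.943, -0.08], TCP at [0.229, 0.688, 0.219] pointing down, gripper open.
Joint ranges: [-2.57, 2.57], [-0.35, 1.97], [-1.29, 1.29], [0.11, 2.56], [-1.05, 4.19], [0.11, 1.86], [-2.63, 2.63]. Speed limits (rad/s): [2.22, 2.22, 3.01, 3.01, 3.14, 3.14, 3.14].

INTERFACE

Orientations are given as a 3x3 rotation matrix whose columns are the frame's x, y, z axes.
In Python, from cell import env, viewer, close_job gives the robot as it stands.
- The arm moves only by the tool send_rows, never from a script. Its argument "commands" is a list that holds one entry, the list of rows, each a list of 4 numbers: the shift along the tool's x, y, z in cm, then the turn about the tool's z in rad. In form: [[[dx, dy, dz, twist], ...]]. A call has 1 to 5 rows; each row is the pose to reach, as a shift and turn from the pose commanded when the call began, along the tool's axes at that moment; what a row does not reach only later rows make up. A row lasts 1/12 s, in which the tool goes at most 41.7 mm and 7.16 degrees, less where a joint would pass 70% of its speed; a pose out of reach is approached as far as the arm can. A call with a gripper value outside its range is refused whole. "jaw" is the opening, from -1 (shut) to 1 (fully open), set as the call begins (left out, the last holds). The fingers move at their own pace and stop on an object; "squeeze" is the grip in N (left out, the last holds). Time passes only in rows, so rows that repeat a pose let the fingers close. It gives the time, the measured TCP pose, the force, the opening and the grip force at its end, in the units of the state.
- env.get_obs(): the state, without advancing time (a new reading comes with each control period).
- viewer.read_camera(name): name is "side" or "top"; returns the picture (480x640x3 uint8, red, green, blue); there is no depth.
- viewer.camera_model(name): a dict with "fx", "fy", "cx", "cy" (pixels), "xyz" and "orientation" of the camera in the world. Camera axes: x right, y down, z forward; pixel columns grow to the right and rows downward; lengths in m; the calibration is good to about 2 mm. A picture is of the moment at which its call begins. camera_model takes no time and is no camera call.
- close_job(): hands the job in; it is judged then, once.
The state is a dict: "clock": time; "joint_pos": joint angles; "joint_velocities": joint speeds; "effort": joint torques, N m; "eef_pos": TCP position; "orientation": TCP orientation; "wrist_force": force on the tool from outside, world axes, zero at the start; "wrist_torque": the same for the moment, N m; "grip_width": finger opening in m; "grasp_force": force on a finger pad.
Only numpy, scipy, OpenCV 4.12 (cv2) and the standard library are available. Lean on these libraries where they do the work, as an engineer would, in place of code of your own. Each camera call takes 0.05 s, during which the arm holds its last target. There are 200 camera calls.

TASK

Put the wooden blanks that lie on the bench into the drying box: swing its lid right back, flip up the stay on its left side and let the lid down so that it rests on the stay; with the lid propped like that, lay every blank flat on the slats inside, side by side, none on top of another. Then take the lid off the stay, fold the stay down again, shut the lid fully, and set the damper lever on the front into its middle notch (two dots). Leave the other things on the bench alone.

Things in the scene. Friction and masses are not known exactly. Their poses are not given: they have to be found in the camera images.
- drybox: Plywood drying box, fixed to the bench, 200 (x) x 320 (y) x 110 high, open inside, walls 10 thick. Origin: centre of its underside; its x axis points away from its front (the front, with air slots and damper lever, faces the robot), y to its left, z up. It may be turned a little on the bench. The inside is 180 (x) x 300 (y) clear; three slats run along y at x = -60, 0, 60, and their tops stand at z = 24.
- box_floor (a point): Centre of the inside of the box at the height of the slats' tops.
- lid_hinge (a point): Middle of the lid's hinge axis, on the far rim of the box at (100, 0, 110) in the box's frame; the axis runs along the box's y.
- lid (a joint): Angle of the lid, 330 wide in y, 12 thick, reaching 205 forward of the hinge: a plywood frame with a clear window. 0 = shut, grows as it opens, hard stop at 1.69 (leaning slightly back, where it stays by itself). Its hinge is nearly free: anywhere below about 1.48 it falls shut unless held or propped. On the stay it rests at about 1.41.
- lid_tab (a point): Grip point of the dark wooden lift tab in the middle of the lid's front edge: 18 thick (box's y), 22 high, sticking out 40 beyond the lid's edge; this point lies 228 from the hinge axis along the lid (7.5 above it when shut) and 17 before the tab's end. Pinched along the box's y it turns freely between the fingers as the lid swings.
- stay (a joint): Angle of the lid stay, a flat steel bar outside the box's left wall, turning about the box's y. 0 = folded, level, pointing to the front; grows as it is flipped up and back to a stop at 2.18. Let go short of upright (1.57) it falls down, past it it falls back to the stop. Swings freely only while the lid leans right back; lowered, the lid's left pin drops into the fork at the bar's tip, stay at 2.17.
- stay_pivot (a point): Pivot of the stay, at (25, 202, 95) in the box's frame.
- stay_grip (a point): Centre of the round dark wooden grip on the stay, 28 in diameter, 18 thick in the box's y, 82 from the pivot along the bar; 33 clear between it and the box's wall. Pinched along the box's y it turns freely between the fingers.
- damper (a joint): Angle of the damper lever on the front of the box, left of the lid's tab, turning about the box's x axis. Three notches with a sprung pin: -0.40 (leaning to the box's left, one dot, shut; here it stands at the start), 0 (upright, two dots, half open), +0.40 (leaning to its right, three dots, open). About 2.5 N at the knob carries it over from notch to notch, and it stays in a notch when let go.
- damper_knob (a point): Centre of the lever's black ball knob, 27 in diameter, 88 above the pivot when upright. It stands 30 in front of the box's front.
- damper_pivot (a point): Pivot of the damper lever, at (-130, 72, 36) in the box's frame.
- blank_0_mid (a point): Centre of a loose rectangular wooden blank, 42 wide x 140 long x 28 thick (mm; its own x, y, z). It lies flat on the bench at the start. Two or three of the blanks 0 to 2 are there; all there are go into the box.
- blank_1_mid (a point): Centre of a loose rectangular wooden blank, 55 wide x 110 long x 22 thick (mm; its own x, y, z). It lies flat on the bench at the start. Two or three of the blanks 0 to 2 are there; all there are go into the box.
- blank_2_mid (a point): Centre of a loose rectangular wooden blank, 60 wide x 85 long x 18 thick (mm; its own x, y, z). It lies flat on the bench at the start. Two or three of the blanks 0 to 2 are there; all there are go into the box.
- screw_jar: Glass jar with a dark lid, 67 in diameter, 85 high, bystander; origin at its underside.
- mug: Mug, 92 x 127 x 95, bystander; origin at its underside.

How it is judged:
On the way, in this order (a step that is already met when the one before it is completed fails the run):
1. the lid rests on the raised stay, let go (value of joint lid between 1.36 and 1.47 rad and value of joint stay above 2.08 rad and contact force between lid and stay above 0.15 N and contact force between the fingers and lid below 0.05 N), for 0.3 s.
2. every blank lies flat on the slats, let go, the lid still on its stay (x of blank_0_mid in the frame of drybox between -0.09 and 0.09 m and y of blank_0_mid in the frame of drybox between -0.15 and 0.15 m and z of blank_0_mid in the frame of drybox between 0.033 and 0.043 m and angle between each of blank_0_mid, blank_1_mid, blank_2_mid's own z axis and vertical below 0.12 rad and linear speed of each of blank_0, blank_1, blank_2 below 0.03 m/s and x of blank_1_mid in the frame of drybox between -0.09 and 0.09 m and y of blank_1_mid in the frame of drybox between -0.15 and 0.15 m and z of blank_1_mid in the frame of drybox between 0.03 and 0.04 m and x of blank_2_mid in the frame of drybox between -0.09 and 0.09 m and y of blank_2_mid in the frame of drybox between -0.15 and 0.15 m and z of blank_2_mid in the frame of drybox between 0.028 and 0.038 m and value of joint lid between 1.36 and 1.47 rad and value of joint stay above 2.08 rad and contact force between lid and stay above 0.15 N and contact force between the fingers and blank_0 below 0.05 N and contact force between the fingers and blank_1 below 0.05 N and contact force between the fingers and blank_2 below 0.05 N), for 0.2 s.
At the end, for the whole second after the job is handed in: Every blank lies flat on the slats inside the box, its centre within 5 mm of the height it has there, tilted less than 0.12 rad and at rest; the lid is shut (under 0.04 rad), the stay folded down (under 0.1 rad) and the damper lever in its middle notch (within 0.1 rad of upright) (x of blank_0_mid in the frame of drybox between -0.09 and 0.09 m and y of blank_0_mid in the frame of drybox between -0.15 and 0.15 m and z of blank_0_mid in the frame of drybox between 0.033 and 0.043 m and angle between each of blank_0_mid, blank_1_mid, blank_2_mid's own z axis and vertical below 0.12 rad and linear speed of each of blank_0, blank_1, blank_2 below 0.03 m/s and x of blank_1_mid in the frame of drybox between -0.09 and 0.09 m and y of blank_1_mid in the frame of drybox between -0.15 and 0.15 m and z of blank_1_mid in the frame of drybox between 0.03 and 0.04 m and x of blank_2_mid in the frame of drybox between -0.09 and 0.09 m and y of blank_2_mid in the frame of drybox between -0.15 and 0.15 m and z of blank_2_mid in the frame of drybox between 0.028 and 0.038 m and value of joint lid below 0.04 rad and value of joint each of stay, damper below 0.1 rad and value of joint damper above -0.1 rad); the robot touches nothing.
It fails at once if the screw jar was pushed more than 3 cm or knocked over (distance of screw_jar from where it was at the start of the episode above 0.03 m or angle between screw_jar's own z axis and vertical above 0.5 rad).
It fails at once if the mug was pushed more than 3 cm or knocked over (distance of mug from where it was at the start of the episode above 0.03 m or angle between mug's own z axis and vertical above 0.5 rad).
Of blank_0, blank_1, blank_2 only 2 to 3 are there at a start; the rules pass over those that are not, and their reading is None.
At some moment in a run one of blank_0, blank_1, blank_2 may be knocked a few centimetres aside while the robot is not near it.
It also fails if it takes over 210 s, if anything falls off the work surface, if the arm or the gripper's body presses on something with over 40 N, if the wrist force passes 120 N, or if a joint passes its speed limit or range.

## Working session

There is one attempt and no reset: what is moved stays moved. The work goes in short steps, Python scripts to look and compute and a tool call to move; the robot and the scene stay as the last step left them, time stands still between calls to the robot, and variables do not carry over. Pictures are saved under pics/ and viewed, at most 14 in all, crops included, and the job is handed in when it is done.

Besides the shell and the picture viewer there is one more tool, called after "Request:" as a command line: name --argument value ..., lists and objects as JSON in quotes. send_rows: Moves the arm, as the interface text tells. Its arguments: {"type":"object","properties":{"commands":{"type":"array","items":{"type":"array","items":{"type":"array","items":{"type":"number"}}}},"jaw":{"type":"number"},"squeeze":{"type":"number"}},"required":["commands"]}

```bash
ls; mkdir -p pics; python3 - <<'E'
from cell import env, viewer
import cv2
for n in ("top","side"):
    im=viewer.read_camera(n); cv2.imwrite(f"pics/{n}0.png",im[:,:,::-1]); print(n,viewer.camera_model(n))
o=env.get_obs(); print(o['clock'],o['eef_pos'],o['orientation'],o['grip_width'])
E
```

```text
pics
top {'fx': 624.4753659819665, 'fy': 624.4753659819665, 'cx': 320.1899780535465, 'cy': 240.12249357171547, 'xyz': array([ 0.4134606 , -0.19130147,  1.60870465]), 'orientation': array([[-1.00321119e-03, -9.99109461e-01,  4.21814979e-02],
       [-9.99992139e-01,  8.40501149e-04, -3.87493705e-03],
       [ 3.83603267e-03, -4.21850537e-02, -9.99102450e-01]])}
side {'fx': 506.518944136797, 'fy': 506.518944136797, 'cx': 320.9323814208574, 'cy': 245.34293847571328, 'xyz': array([ 0.10860417, -1.34618413,  1.11135096]), 'orientation': array([[ 0.94857002, -0.21529314,  0.23208574],
       [-0.31589305, -0.59590767,  0.73831269],
       [-0.02065199, -0.77365555, -0.63326976]])}
0.1 [0.22853023 0.68758965 0.21785018] [[-9.48993221e-01  3.15296365e-01 -2.60084406e-04]
 [ 3.15296421e-01  9.48992268e-01 -1.35749532e-03]
 [-1.81195249e-04 -1.37025754e-03 -9.99999045e-01]] 0.09294618545340778
```

View pics/top0.png

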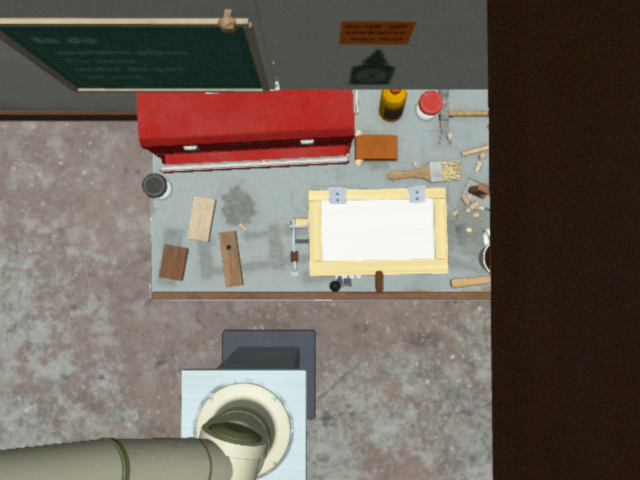

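View pics/side0.png

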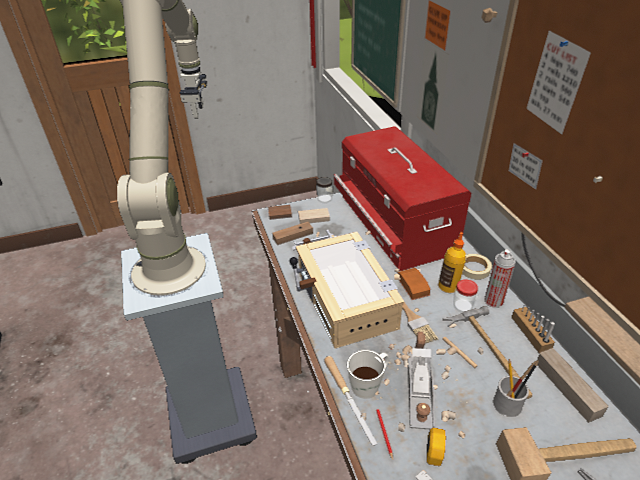

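The top view shows blanks at px (201,219), (173,262) and (231,259). The stay grip is at (295,257), the damper knob at (335,286), the tab at (379,281), the jar at (155,185) and the mug at the right edge. The side view confirms three blanks beyond the box.

```bash
cat > h.py <<'E'
import numpy as np, cv2
from cell import env, viewer
C={n:viewer.camera_model(n) for n in("top","side")}
def ray(n,u,v):
    c=C[n]; d=c['orientation']@np.array([(u-c['cx'])/c['fx'],(v-c['cy'])/c['fy'],1.]); return c['xyz'],d/np.linalg.norm(d)
def plane(n,u,v,z):
    o,d=ray(n,u,v); return o+d*(z-o[2])/d[2]
def tri(p,q):
    (a,d),(b,e)=ray("top",*p),ray("side",*q)
    s=np.linalg.lstsq(np.stack([d,-e],1),b-a,rcond=None)[0]; x,y=a+s[0]*d,b+s[1]*e
    return (x+y)/2,np.linalg.norm(x-y)
def proj(n,P):
    c=C[n]; p=c['orientation'].T@(np.asarray(P)-c['xyz']); return p[0]/p[2]*c['fx']+c['cx'],p[1]/p[2]*c['fy']+c['cy']
def pic(n,name=None):
    im=viewer.read_camera(n)[:,:,::-1].copy()
    if name: cv2.imwrite(f"pics/{name}.png",im)
    return im
def crop(im,x0,y0,x1,y1,s,name): cv2.imwrite(f"pics/{name}.png",cv2.resize(im[y0:y1,x0:x1],None,fx=s,fy=s,interpolation=cv2.INTER_CUBIC))
E
python3 - <<'E'
from h import *
t=cv2.imread("pics/top0.png"); s=cv2.imread("pics/side0.png")
crop(t,140,170,460,310,2.5,"top0c"); crop(s,250,170,420,350,3.3,"side0c")
E
```

```text
(no output)
```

View pics/top0c.png

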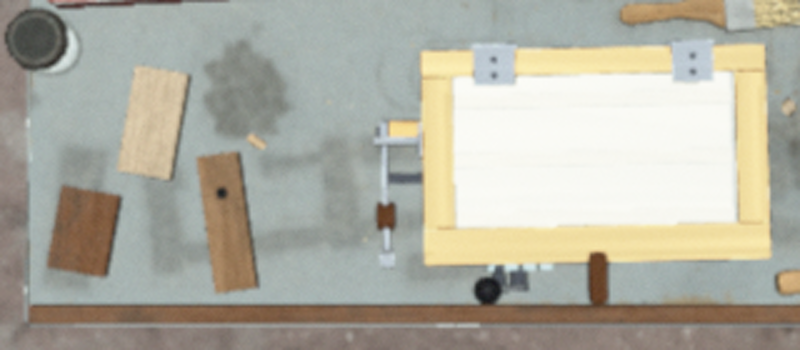

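View pics/side0c.png

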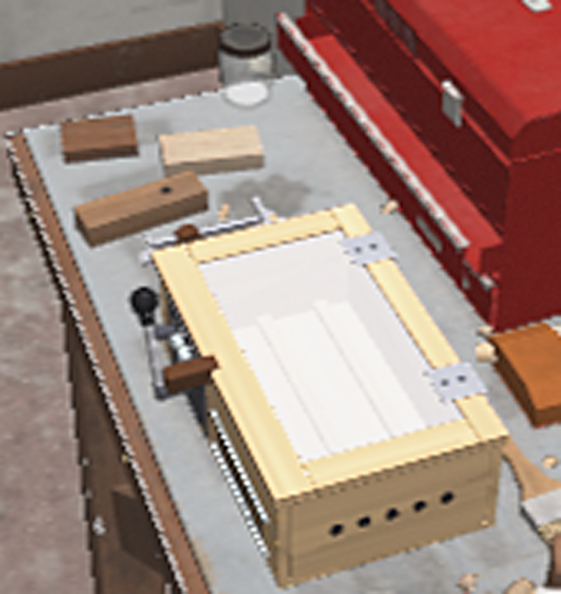

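Crops show three blanks (light, dark and long with a knot), with the stay grip at crop (386,215), the knob at (487,290) and the tab at (597,278). Next I'll make masks.

```bash
cat >> h.py <<'E'
def blobs(im,x0,y0,x1,y1,smin=55,amin=150,vmin=0,vmax=255):
    hsv=cv2.cvtColor(im,cv2.COLOR_BGR2HSV); m=((hsv[...,1]>smin)&(hsv[...,2]>=vmin)&(hsv[...,2]<=vmax)).astype(np.uint8)
    k=np.zeros_like(m);k[y0:y1,x0:x1]=m[y0:y1,x0:x1]; k=cv2.morphologyEx(k,cv2.MORPH_OPEN,np.ones((3,3)))
    cs,_=cv2.findContours(k,cv2.RETR_EXTERNAL,cv2.CHAIN_APPROX_NONE)
    return [c for c in cs if cv2.contourArea(c)>amin]
E
python3 - <<'E'
from h import *
np.set_printoptions(precision=3,suppress=True)
t=cv2.imread("pics/top0.png"); s=cv2.imread("pics/side0.png")
for c in blobs(t,155,190,250,292):
    W=np.array([plane("top",u,v,.022)[:2] for u,v in c[:,0]+0.0],np.float32)
    r=cv2.minAreaRect(W); print("blank",cv2.minAreaRect(c)[0],r)
for c in blobs(s,262,195,325,250,45,80):
    print("side",cv2.boundingRect(c),cv2.minAreaRect(c)[0])
# lid: yellow mask
for c in blobs(t,305,180,450,280,60,400):
    W=np.array([plane("top",u,v,.122)[:2] for u,v in c[:,0]],np.float32)
    r=cv2.minAreaRect(W); print("lid",r,cv2.boxPoints(r).tolist())
# tri corners from crops
T=lambda u,v:(140+u/2.5-.3,170+v/2.5-.3); S=lambda u,v:(250+u/3.3-.35,170+v/3.3-.35)
for n,a,b in [("lidNL",(424,265),(152,252)),("lidNR",(771,258),(280,497)),("lidFR",(766,44),(508,437)),("lidFL",(421,50),(358,205)),("stay grip",(386,215),(188,232)),("tab end top",(597,300),(166,376)),("knob",(487,290),(144,300)),("light far-r top",(189,73),(262,127)),("light near-r top",(170,180),(263,152)),("long nr-l",(216,291),(77,208)),("long far-r",(240,153),(206,174)),
 ("dark nr-l",(49,265),(61,123)),("dark fr",(120,196),(135,116))]:
    print(n,*tri(T(*a),S(*b)))
E
```

```text
blank (172.95999145507812, 262.2200012207031) ((0.4246642589569092, 0.1761302947998047), (0.05994853004813194, 0.08360426127910614), 80.1469955444336)
blank (230.28997802734375, 258.5299987792969) ((0.4340074360370636, 0.030711980536580086), (0.1379336714744568, 0.04336132854223251), 8.108203887939453)
blank (202.08399963378906, 219.28797912597656) ((0.5338780283927917, 0.10306170582771301), (0.0471111424267292, 0.10188523679971695), 80.1473388671875)
side (296, 238, 29, 12) (310.0, 243.5)
side (273, 209, 52, 35) (298.7298583984375, 224.22232055664062)
side (269, 205, 23, 14) (279.7425842285156, 211.4257354736328)
lid ((0.586504340171814, -0.3318634331226349), (0.1460147649049759, 0.024005336686968803), 89.97002410888672) [[0.5744634866714478, -0.40486451983451843], [0.5984687805175781, -0.40487709641456604], [0.5985451936721802, -0.25886234641075134], [0.5745398998260498, -0.25884976983070374]]
lid ((0.49114757776260376, -0.33444589376449585), (0.21540701389312744, 0.3300193250179291), 0.9789770841598511) [[0.38064050674438477, -0.1713004857301712], [0.38627904653549194, -0.501271665096283], [0.6016546487808228, -0.4975913166999817], [0.5960161089897156, -0.16762012243270874]]
lidNL [ 0.394 -0.172  0.125] 0.004739299252922988
lidNR [ 0.402 -0.501  0.127] 0.007652471957702643
lidFR [ 0.603 -0.499  0.123] 0.0019945426608940276
lidFL [ 0.6   -0.169  0.123] 0.006782868416915588
stay grip [ 0.441 -0.135  0.108] 0.002864058319249871
tab end top [ 0.36  -0.336  0.124] 0.0028647322952740435
knob [ 0.37  -0.231  0.121] 0.003530934468634799
light far-r top [0.583 0.062 0.067] 0.004317583561348803
light near-r top [0.528 0.065 0.046] 0.11175509087090743
long nr-l [0.367 0.039 0.029] 0.0056288482506802965
long far-r [0.504 0.012 0.058] 0.0034954746024064894
dark nr-l [0.392 0.21  0.02 ] 0.003228394153823943
dark fr [0.46  0.13  0.066] 0.0022613778522782317
```

```bash
python3 - <<'E'
from h import *
np.set_printoptions(precision=4,suppress=True)
t=cv2.imread("pics/top0.png"); s=cv2.imread("pics/side0.png")
c=max(blobs(t,305,180,450,280,50,400,vmin=170),key=cv2.contourArea)
W=np.array([plane("top",u,v,.122)[:2] for u,v in c[:,0]+0.0])
y=W[:,1]; x=W[:,0]
def fit(m): 
    vx,vy,a,b=cv2.fitLine(W[m].astype(np.float32),cv2.DIST_HUBER,0,.01,.01).ravel(); return (vx,vy,a,b)
print("front",fit((x<.41)&(y>-.48)&(y<-.19)&(abs(y+.336)>.03)))
print("left",fit((y>-.19)&(x>.42)&(x<.57)),"right",fit((y<-.48)&(x>.42)&(x<.57)))
print("ext",x.min(),x.max(),y.min(),y.max())
S=lambda u,v:(250+u/3.3-.35,170+v/3.3-.35);T=lambda u,v:(140+u/2.5-.3,170+v/2.5-.3)
for n,a,b in [("light far-r top",(189,73),(264,152)),("light far-l",(134,67),(258,127)),("long fr",(240,153),(209,190)),("long nl",(216,291),(74,208)),
 ("dark fr",(120,196),(137,145)),("dark nl",(49,265),(63,122)),("knob",(487,290),(144,300)),("tab",(597,278),(187,370))]: print(n,*tri(T(*a),S(*b)))
# dark things: tab, stay grip, knob in top
h=cv2.cvtColor(t,cv2.COLOR_BGR2HSV)
for nm,(x0,y0,x1,y1),z in [("tab",(372,276,388,293),.128),("knob",(328,280,342,294),.120),("grip",(290,248,300,266),.11)]:
    m=np.zeros(t.shape[:2],np.uint8); m[y0:y1,x0:x1]=(h[y0:y1,x0:x1,2]<(70 if nm=="knob" else 125)); M=cv2.moments(m,True)
    u,v=M['m10']/M['m00'],M['m01']/M['m00']; print(nm,u,v,M['m00'],plane("top",u,v,z))
def err(d): pass
E
```

```text
front (np.float32(0.017478129), np.float32(-0.99984723), np.float32(0.39504358), np.float32(-0.2900146))
left (np.float32(0.99999994), np.float32(-0.00024732755), np.float32(0.5037811), np.float32(-0.17041178)) right (np.float32(0.9998877), np.float32(0.014984792), np.float32(0.49565855), np.float32(-0.49846992))
ext 0.393189461969852 0.6008479543817151 -0.49966230017444846 -0.16803580707218402
light far-r top [0.5872 0.0682 0.0277] 0.0042220140153748165
light far-l [0.5967 0.1246 0.0215] 0.009687348672228547
long fr [0.5061 0.0151 0.0343] 0.005584274404653872
long nl [0.3655 0.0397 0.0295] 0.002470237871428838
dark fr [0.462  0.139  0.0205] 0.00309271103708715
dark nl [0.3932 0.2098 0.0219] 0.005515481773733293
knob [ 0.3695 -0.2314  0.1213] 0.003530934468634799
tab [ 0.3796 -0.3355  0.1241] 0.0009105852287075401
tab 378.71830985915494 284.3732394366197 142.0 [ 0.371  -0.3355  0.128 ]
knob 334.63953488372096 285.8720930232558 86.0 [ 0.3674 -0.2313  0.12  ]
grip 294.0 256.0617283950617 81.0 [ 0.4385 -0.1342  0.11  ]
```

Request:
send_rows --commands '[[[-3.3,-1.95,-0.7,0],[-6.6,-3.9,-1.4,0],[-9.9,-5.8,-2.1,0],[-13.2,-7.8,-2.8,0],[-16.5,-9.7,-3.5,0]]]' --jaw 0

```text
clock: 0.52
eef_pos: [0.3554, 0.5421, 0.2536]
orientation: [[-0.949, 0.315, -0.0], [0.315, 0.949, -0.001], [-0.0, -0.001, -1.0]]
wrist_force: [0.9, -0.2, 0.5]
grip_width: 0.0646
grasp_force: 0.0
```

Request:
send_rows --commands '[[[-3.3,-1.95,-0.7,-0.067],[-6.6,-3.9,-1.4,-0.134],[-9.9,-5.8,-2.1,-0.2],[-13.2,-7.8,-2.8,-0.27],[-16.5,-9.7,-3.5,-0.336]]]'

```text
clock: 0.93
eef_pos: [0.4814, 0.398, 0.2888]
orientation: [[-1.0, -0.019, -0.0], [-0.019, 1.0, -0.001], [0.0, -0.001, -1.0]]
wrist_force: [1.0, -0.1, -0.5]
grip_width: 0.0468
grasp_force: 0.0
```

Request:
send_rows --commands '[[[-0.3,-4,0,0],[-0.6,-8,0,0],[-0.9,-12,0,0],[-1.2,-16,0,0],[-1.5,-20,0,0]]]'

```text
clock: 1.35
eef_pos: [0.4983, 0.198, 0.2885]
orientation: [[-1.0, -0.015, -0.0], [-0.015, 1.0, -0.0], [0.0, -0.0, -1.0]]
wrist_force: [1.1, -0.5, -0.6]
grip_width: 0.0468
grasp_force: 0.0
```

Request:
send_rows --commands '[[[-0.3,-4,0,0],[-0.6,-8,0,0],[-0.9,-12,0,0],[-1.2,-16,0,0],[-1.5,-20,0,0]]]'

```text
clock: 1.77
eef_pos: [0.5163, -0.0016, 0.2886]
orientation: [[-1.0, -0.015, -0.0], [-0.015, 1.0, -0.0], [0.0, -0.0, -1.0]]
wrist_force: [1.7, -0.6, 0.3]
grip_width: 0.0465
grasp_force: 0.0
```

Request:
send_rows --commands '[[[1.5,-3.4,0,0],[3.0,-6.8,0,0],[4.5,-10.2,0,0],[6,-13.5,0,0],[7.5,-16.7,0,0]]]'

```text
clock: 2.18
eef_pos: [0.443, -0.1694, 0.2886]
orientation: [[-1.0, -0.015, -0.0], [-0.015, 1.0, 0.0], [0.0, 0.0, -1.0]]
wrist_force: [0.3, -0.8, -0.2]
grip_width: 0.0465
grasp_force: 0.0
```

Request:
send_rows --commands '[[[1.5,-3.4,1,0],[3.0,-6.8,2,0],[4.5,-10.2,3,0],[6,-13.5,4,0],[7.7,-16.7,5,0]]]'

```text
clock: 2.6
eef_pos: [0.369, -0.3375, 0.2382]
orientation: [[-1.0, -0.016, 0.0], [-0.016, 1.0, -0.0], [-0.0, -0.0, -1.0]]
wrist_force: [1.0, -0.5, -0.0]
grip_width: 0.0467
grasp_force: 0.0
```

Request:
send_rows --commands '[[[-0.1,0.1,3.4,0],[-0.2,0.1,6.8,0],[-0.3,0.1,10.2,0],[-0.3,0.1,12.5,0],[-0.3,0.1,13.8,0]]]'

```text
clock: 3.02
eef_pos: [0.3717, -0.3341, 0.0978]
orientation: [[-1.0, -0.015, -0.003], [-0.015, 1.0, 0.002], [0.003, 0.002, -1.0]]
wrist_force: [-1.0, 0.1, -0.0]
grip_width: 0.0466
grasp_force: 0.0
```

Request:
send_rows --commands '[[[0,0,0,0],[0,0,0,0],[0,0,0,0],[0,0,0,0],[0,0,0,0]]]' --jaw -1 --squeeze 15

```text
clock: 3.43
eef_pos: [0.3735, -0.3361, 0.1019]
orientation: [[-1.0, -0.015, 0.002], [-0.015, 1.0, -0.003], [-0.002, -0.003, -1.0]]
wrist_force: [-2.6, -16.8, -2.1]
grip_width: 0.018
grasp_force: 10.4
```

```bash
python3 - <<'E'
from h import *
# lid arc rows: tcp path relative; tab local offset from hinge: (-228 , +7.5) rotating
import numpy as np
p0=None
for a in np.arange(0,1.70,.13).tolist()+[1.65]:
    x=-.228*np.cos(a)+.0075*np.sin(a); z=.228*np.sin(a)+.0075*np.cos(a)
    if p0 is None:p0=(x,z)
    print(round(a,2),"toolx %.1f toolz %.1f"%(-(x-p0[0])*100,-(z-p0[1])*100))
E
```

```text
0.0 toolx -0.0 toolz -0.0
0.13 toolx -0.3 toolz -2.9
0.26 toolx -1.0 toolz -5.8
0.39 toolx -2.0 toolz -8.6
0.52 toolx -3.4 toolz -11.2
0.65 toolx -5.1 toolz -13.6
0.78 toolx -7.1 toolz -15.8
0.91 toolx -9.4 toolz -17.7
1.04 toolx -11.9 toolz -19.3
1.17 toolx -14.6 toolz -20.5
1.3 toolx -17.4 toolz -21.4
1.43 toolx -20.3 toolz -21.9
1.56 toolx -23.3 toolz -22.1
1.69 toolx -26.3 toolz -21.8
1.65 toolx -25.4 toolz -21.9
```

Request:
send_rows --commands '[[[0,-0.1,-1.5,0],[-0.3,-0.1,-2.9,0],[-0.6,-0.1,-4.4,0],[-1.0,-0.1,-5.8,0],[-2.0,-0.1,-8.6,0]]]'

```text
clock: 3.85
eef_pos: [0.3917, -0.3358, 0.1867]
orientation: [[-1.0, -0.014, -0.001], [-0.014, 1.0, -0.0], [0.001, -0.0, -1.0]]
wrist_force: [4.6, -1.9, -5.5]
grip_width: 0.0179
grasp_force: 15.0
```

Request:
send_rows --commands '[[[-1.4,0,-2.6,0],[-3.1,0,-5.0,0],[-5.1,0,-7.2,0],[-7.4,0,-9.1,0],[-9.9,0,-10.7,0]]]'

```text
clock: 4.27
eef_pos: [0.4916, -0.3337, 0.2961]
orientation: [[-1.0, -0.015, 0.001], [-0.015, 1.0, -0.0], [-0.001, -0.0, -1.0]]
wrist_force: [2.2, -2.8, -8.7]
grip_width: 0.0178
grasp_force: 15.0
```

Request:
send_rows --commands '[[[-2.7,0,-1.2,0],[-5.5,0,-2.1,0],[-8.4,0,-2.6,0],[-11.4,0,-2.8,0],[-13.5,0,-2.6,0]]]'

```text
clock: 4.68
eef_pos: [0.6295, -0.3309, 0.3218]
orientation: [[-1.0, -0.017, 0.003], [-0.017, 1.0, -0.0], [-0.003, -0.0, -1.0]]
wrist_force: [0.2, 1.4, 4.6]
grip_width: 0.0176
grasp_force: 15.0
```

Request:
send_rows --commands '[[[0,0,0,0],[0,0,0,0],[0,0,-1,0],[0,0,-3.5,0],[0,0,-6.5,0]]]' --jaw -0.2

```text
clock: 5.1
eef_pos: [0.6247, -0.3319, 0.3849]
orientation: [[-1.0, -0.014, -0.003], [-0.014, 1.0, 0.001], [0.003, 0.001, -1.0]]
wrist_force: [-0.0, 0.1, -0.9]
grip_width: 0.0368
grasp_force: 0.0
```

Request:
send_rows --commands '[[[2.6,2.8,0,0],[5.2,5.6,0,0],[7.8,8.4,0,0],[10.4,11.2,0,0],[13,14,0,0]]]' --jaw -0.4

```text
clock: 5.52
eef_pos: [0.4919, -0.1933, 0.3857]
orientation: [[-1.0, -0.014, 0.001], [-0.014, 1.0, -0.0], [-0.001, -0.0, -1.0]]
wrist_force: [0.6, 1.0, 0.4]
grip_width: 0.0279
grasp_force: 0.0
```

Request:
send_rows --commands '[[[2,2,3,0],[4,4,6,0],[5.7,6,9,0],[5.7,6,12.5,0],[5.7,6,16,0]]]'

```text
clock: 5.93
eef_pos: [0.4352, -0.1343, 0.2255]
orientation: [[-1.0, -0.016, 0.004], [-0.016, 1.0, -0.0], [-0.004, -0.0, -1.0]]
wrist_force: [0.6, -0.3, -1.0]
grip_width: 0.028
grasp_force: 0.0
```

```bash
python3 - <<'E'
from h import *
t=pic("top"); s=pic("side"); a=cv2.resize(t[170:310,250:460],None,fx=2.5,fy=2.5); b=cv2.resize(s[60:350,230:430],None,fx=2,fy=2)
o=np.zeros((580,800,3),np.uint8); o[:350,:525]=a; 
b=cv2.resize(s[60:350,230:430],(275,399)); o[:399,525:]=b; cv2.imwrite("pics/c1.png",o)
print(env.get_obs()['eef_pos'],env.get_obs()['wrist_force'])
E
```

```text
[ 0.433534   -0.13447994  0.2224283 ] [0.14951539 0.31072396 0.42424237]
```

View pics/c1.png

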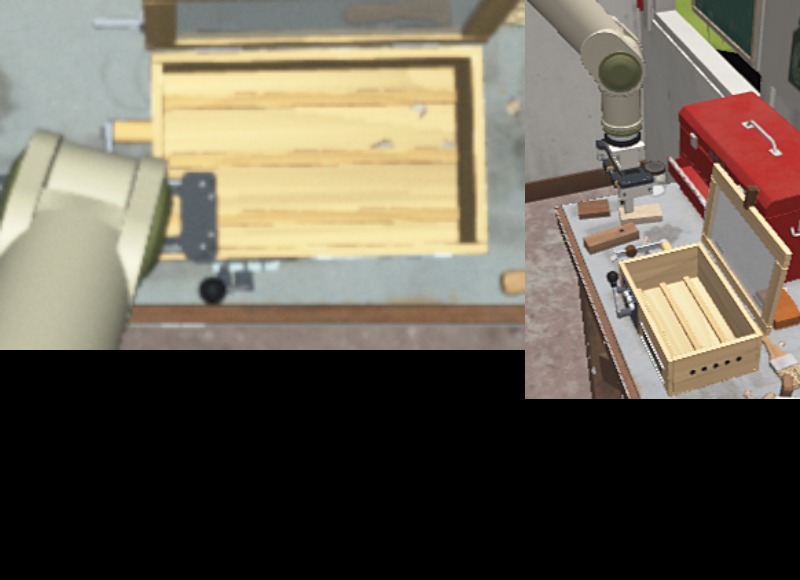

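The lid leans back by itself, and the gripper hangs above the stay grip. Next I pinch the stay.

Request:
send_rows --commands '[[[-0.3,0,4,0],[-0.6,0.1,8,0],[-0.6,0.1,11,0],[-0.6,0.1,13,0],[-0.6,0.1,14.4,0]]]'

```text
clock: 6.45
eef_pos: [0.4433, -0.1344, 0.0807]
orientation: [[-1.0, -0.014, -0.0], [-0.014, 1.0, 0.0], [0.0, 0.0, -1.0]]
wrist_force: [-0.2, -0.4, 0.9]
grip_width: 0.0279
grasp_force: 0.0
```

Request:
send_rows --commands '[[[0,0,0,0],[0,0,0,0],[0,0,0,0],[0,0,0,0]]]' --jaw -1 --squeeze 8

```text
clock: 6.78
eef_pos: [0.4432, -0.1328, 0.0826]
orientation: [[-1.0, -0.016, 0.001], [-0.016, 1.0, 0.001], [-0.001, 0.001, -1.0]]
wrist_force: [-0.7, 6.0, -0.4]
grip_width: 0.0183
grasp_force: 8.0
```

```bash
python3 - <<'E'
import numpy as np
for a in np.arange(0,2.0,.3).tolist()+[1.9,2.0,2.1]:
    print(round(a,2),"toolx %.1f toolz %.1f"%(-(8.2-8.2*np.cos(a)),-8.2*np.sin(a)))
E
```

```text
0.0 toolx -0.0 toolz -0.0
0.3 toolx -0.4 toolz -2.4
0.6 toolx -1.4 toolz -4.6
0.9 toolx -3.1 toolz -6.4
1.2 toolx -5.2 toolz -7.6
1.5 toolx -7.6 toolz -8.2
1.8 toolx -10.1 toolz -8.0
1.9 toolx -10.9 toolz -7.8
2.0 toolx -11.6 toolz -7.5
2.1 toolx -12.3 toolz -7.1
```

Request:
send_rows --commands '[[[-0.4,0,-2.4,0],[-1.4,0,-4.6,0],[-3.1,0,-6.4,0],[-5.2,0,-7.6,0],[-7.6,0,-8.2,0]]]'

```text
clock: 7.2
eef_pos: [0.5192, -0.1313, 0.1672]
orientation: [[-1.0, -0.016, 0.002], [-0.016, 1.0, 0.001], [-0.002, 0.001, -1.0]]
wrist_force: [-1.2, 3.2, -8.7]
grip_width: 0.0178
grasp_force: 8.0
```

Request:
send_rows --commands '[[[-1.3,0,0,0],[-2.6,0,0.3,0],[-2.9,0,0.5,0],[-2.9,0,0.5,0]]]'

```text
clock: 7.53
eef_pos: [0.5513, -0.1306, 0.1613]
orientation: [[-1.0, -0.017, 0.007], [-0.017, 1.0, 0.001], [-0.007, 0.001, -1.0]]
wrist_force: [3.0, 5.8, 6.2]
grip_width: 0.0182
grasp_force: 8.0
```

Request:
send_rows --commands '[[[0,0,0,0],[0,0,0,0],[0,0,-1,0],[0,0,-4,0],[0,0,-8,0]]]' --jaw -0.35

```text
clock: 7.95
eef_pos: [0.5457, -0.1324, 0.2378]
orientation: [[-1.0, -0.014, -0.005], [-0.014, 1.0, 0.0], [0.005, 0.0, -1.0]]
wrist_force: [0.8, -0.3, 0.1]
grip_width: 0.0302
grasp_force: 0.0
```

Request:
send_rows --commands '[[[2,0,-3,0],[4,0,-6,0],[6,0,-9,0],[8,0,-10,0],[10,0,-10,0]]]'

```text
clock: 8.37
eef_pos: [0.4472, -0.1346, 0.3418]
orientation: [[-1.0, -0.014, 0.006], [-0.014, 1.0, -0.001], [-0.006, -0.001, -1.0]]
wrist_force: [-0.6, 0.0, 0.0]
grip_width: 0.0302
grasp_force: 0.0
```

```bash
python3 - <<'E'
from h import *
t=pic("top"); s=pic("side")
o=np.zeros((450,800,3),np.uint8); o[:350,:525]=cv2.resize(t[170:310,250:460],None,fx=2.5,fy=2.5)
o[:399,525:]=cv2.resize(s[60:350,230:430],(275,399)); cv2.imwrite("pics/c2.png",o)
E
```

```text
(no output)
```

View pics/c2.png

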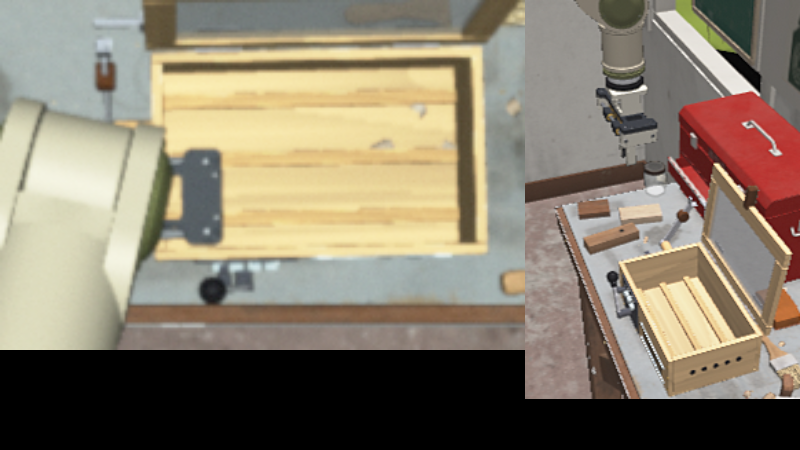

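The stay now lies back at its stop, with the grip at crop (105,75). Next I lower the lid onto it.

Request:
send_rows --commands '[[[-1,-1,-3,0],[-3,-3,-6,0],[-5.5,-6,-6.5,0],[-8,-9,-6.5,0],[-10.5,-12,-6.5,0]]]' --jaw -0.2

```text
clock: 8.88
eef_pos: [0.5556, -0.2536, 0.4046]
orientation: [[-1.0, -0.016, 0.002], [-0.016, 1.0, -0.001], [-0.002, -0.001, -1.0]]
wrist_force: [0.7, -0.2, 0.2]
grip_width: 0.0372
grasp_force: 0.0
```

Request:
send_rows --commands '[[[-2.5,-3,0,0],[-5,-6,0,0],[-7.5,-8,0,0],[-7.8,-8,0,0],[-7.8,-8,0,0]]]'

```text
clock: 9.3
eef_pos: [0.6344, -0.3318, 0.4015]
orientation: [[-1.0, -0.014, -0.002], [-0.014, 1.0, 0.0], [0.002, 0.0, -1.0]]
wrist_force: [-0.4, 0.3, -0.1]
grip_width: 0.0375
grasp_force: 0.0
```

```bash
python3 - <<'E'
from h import *
print(env.get_obs()['eef_pos'])
s=pic("side","s3"); 
for a in (1.69,1.6,1.5,1.41,1.38):
    x=-.228*np.cos(a)+.0075*np.sin(a); z=.228*np.sin(a)+.0075*np.cos(a); print(a,.600+x,.110+z-.019)
E
```

```text
[ 0.63442249 -0.33182451  0.40152895]
1.69 0.6345608951828334 0.3164901206797344
1.6 0.6141542931075051 0.3186837850762035
1.5 0.5913531304192942 0.3189593859582322
1.41 0.5708994677231023 0.3172596053678191
1.38 0.5641257919418864 0.31628491115963175
```

Request:
send_rows --commands '[[[0,0,3,0],[0,0,5.5,0],[0,0,7.2,0],[0,0,8.1,0],[0,0,8.1,0]]]'

```text
clock: 9.77
eef_pos: [0.6325, -0.3296, 0.3206]
orientation: [[-1.0, -0.016, -0.002], [-0.016, 1.0, 0.001], [0.002, 0.001, -1.0]]
wrist_force: [-0.1, 0.3, -0.1]
grip_width: 0.0374
grasp_force: 0.0
```

Request:
send_rows --commands '[[[0,0,0,0],[0,0,0,0],[0,0,0,0],[0,0,0,0],[0,0,0,0]]]' --jaw -1 --squeeze 8

```text
clock: 10.18
eef_pos: [0.6341, -0.3308, 0.3232]
orientation: [[-1.0, -0.016, 0.002], [-0.016, 1.0, -0.0], [-0.002, -0.0, -1.0]]
wrist_force: [-1.3, 1.7, 6.5]
grip_width: 0.0178
grasp_force: 8.0
```

Request:
send_rows --commands '[[[1.0,0,0,0],[2.0,0,-0.2,0],[3.0,0,-0.2,0],[4.0,0,-0.2,0],[4.8,0,-0.2,0]]]'

```text
clock: 10.6
eef_pos: [0.5844, -0.3318, 0.3238]
orientation: [[-1.0, -0.015, -0.0], [-0.015, 1.0, -0.0], [0.0, -0.0, -1.0]]
wrist_force: [0.4, -0.4, -1.0]
grip_width: 0.0181
grasp_force: 8.0
```

Request:
send_rows --commands '[[[0.3,0,0,0],[0.6,0,0.1,0],[0.9,0,0.1,0],[1.2,0,0.1,0],[1.2,0,0.1,0]]]'

```text
clock: 11.02
eef_pos: [0.5731, -0.3321, 0.3226]
orientation: [[-1.0, -0.015, -0.0], [-0.015, 1.0, -0.0], [0.0, -0.0, -1.0]]
wrist_force: [-1.0, -0.0, 2.3]
grip_width: 0.0176
grasp_force: 8.0
```

Now around 1.42 by the tab position; nudge a little further, then release and look.

Request:
send_rows --commands '[[[0.2,0,0,0],[0.3,0,0,0],[0.3,0,0,0],[0.3,0,0,0]]]'

```text
clock: 11.35
eef_pos: [0.5706, -0.3321, 0.3223]
orientation: [[-1.0, -0.015, -0.0], [-0.015, 1.0, -0.0], [0.0, -0.0, -1.0]]
wrist_force: [-0.1, -1.8, 0.3]
grip_width: 0.0178
grasp_force: 8.0
```

Request:
send_rows --commands '[[[0,0,0,0],[0,0,0,0],[0,0,0,0],[0,0,-3,0],[0,0,-6,0]]]' --jaw -0.2

```text
clock: 11.77
eef_pos: [0.5701, -0.331, 0.3816]
orientation: [[-1.0, -0.015, -0.004], [-0.015, 1.0, 0.002], [0.004, 0.002, -1.0]]
wrist_force: [0.1, -0.2, 0.5]
grip_width: 0.0369
grasp_force: 0.0
```

Request:
send_rows --commands '[[[2,2,-1,0],[5,5,-1,0],[7.5,8,-1,0],[10,11,-1,0],[12.5,14,-1,0]]]'

```text
clock: 12.18
eef_pos: [0.4421, -0.1924, 0.3925]
orientation: [[-1.0, -0.015, -0.0], [-0.015, 1.0, 0.0], [0.0, 0.0, -1.0]]
wrist_force: [0.1, -0.2, 0.4]
grip_width: 0.0371
grasp_force: 0.0
```

Request:
send_rows --commands '[[[1.5,3.5,0,0],[3,7,0,0],[4,11,0,0],[5,15,0,0],[6,19,0,0]]]' --jaw 0.5

```text
clock: 12.6
eef_pos: [0.3795, -0.0031, 0.393]
orientation: [[-1.0, -0.015, 0.001], [-0.015, 1.0, 0.0], [-0.001, 0.0, -1.0]]
wrist_force: [0.4, 0.6, 0.4]
grip_width: 0.066
grasp_force: 0.0
```

```bash
python3 - <<'E'
from h import *
t=pic("top","t4"); s=pic("side","s4")
o=np.zeros((450,800,3),np.uint8); o[:350,:525]=cv2.resize(t[170:310,140:350],None,fx=2.5,fy=2.5)
o[:399,525:]=cv2.resize(s[60:350,230:430],(275,399)); cv2.imwrite("pics/c3.png",o)
for a in (1.35,1.41,1.69):
  x=-.235*np.cos(a)+.0075*np.sin(a); z=.235*np.sin(a)+.0075*np.cos(a); print(a,proj("side",(.600+x,-.333,.11+z)))
E
```

```text
1.35 (np.float64(366.3386216192648), np.float64(206.01585793111494))
1.41 (np.float64(371.2476859654439), np.float64(204.28515953940394))
1.69 (np.float64(393.8995915126495), np.float64(199.6982816740956))
```

View pics/c3.png

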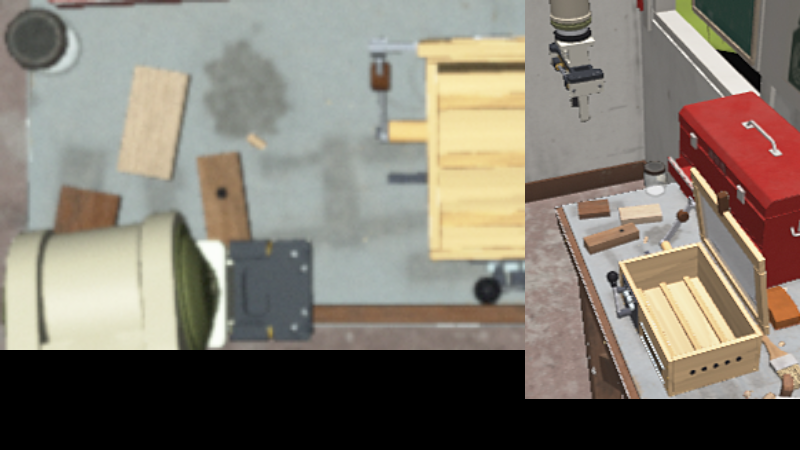

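The lid rests on the stay: its tab is at side px ~(375,209), as expected for 1.41, and the pin sits in the fork. Next come refined blank poses.

```bash
cat >> h.py <<'E'
O=np.array([.500,-.3345]); YAW=.015
def blank(im,box,z,smin=35):
    c=max(blobs(im,*box,smin=smin),key=cv2.contourArea)
    W=np.array([plane("top",u,v,z)[:2] for u,v in c[:,0]+0.0],np.float32); (x,y),(w,h),a=cv2.minAreaRect(W)
    if w<h: a-=90
    a=(a+90)%180-90; M=cv2.moments(W.reshape(-1,1,2)); cen=np.array([M['m10'],M['m01']])/M['m00']
    return cen,(x,y),(w,h),np.deg2rad(a)
def to(R,p,P):  # tool-axis cm shift
    return np.round(R.T@(np.array(P)-p)*100,1)
E
python3 - <<'E'
from h import *
t=cv2.imread("pics/top0.png"); t4=cv2.imread("pics/t4.png"); R=np.round(np.array(env.get_obs()['orientation']),3);p=env.get_obs()['eef_pos']; print(p)
for n,b,z in [("dark",(158,238,192,284),.018),("light",(183,190,218,248),.022),("long",(216,225,246,292),.028)]:
    r=blank(t,b,z); print(n,r,to(R,p,[*r[0],.2]))
print(blank(t4,(183,190,218,248),.022))
E
```

```text
[0.37912174 0.00041277 0.39300367]
dark (array([0.42470166, 0.17695049]), (0.4248600900173187, 0.17702952027320862), (0.061014313250780106, 0.0852082222700119), np.float64(-0.17197961950431948)) [-4.9 17.5 19.3]
light (array([0.53517133, 0.10586143]), (0.5352857708930969, 0.10605320334434509), (0.05588782951235771, 0.10849586874246597), np.float64(-0.1680651721760665)) [-15.8  10.2  19.3]
long (array([0.43382138, 0.02985681]), (0.4340970814228058, 0.029999438673257828), (0.13933183252811432, 0.04390273988246918), np.float64(0.14623876940913136)) [-5.5  2.8 19.3]
(array([0.53530786, 0.105936  ]), (0.5354669094085693, 0.10593605041503906), (0.05571742728352547, 0.10889231413602829), np.float64(-0.1680651721760665))
```

Request:
send_rows --commands '[[[-1.5,0.7,3.5,-0.03],[-3,1.4,7,-0.06],[-4.5,2.1,10.5,-0.09],[-5.5,2.8,14,-0.13],[-5.5,2.8,17,-0.13]]]' --jaw 0.35

```text
clock: 13.12
eef_pos: [0.4371, 0.0252, 0.2208]
orientation: [[-0.989, -0.148, 0.001], [-0.148, 0.989, 0.001], [-0.001, 0.0, -1.0]]
wrist_force: [-0.2, 0.3, -0.3]
grip_width: 0.0629
grasp_force: 0.0
```

Request:
send_rows --commands '[[[0,0,4,0],[0,0,8,0],[0,0,12,0],[0,0,15,0],[0,0,15,0]]]'

```text
clock: 13.53
eef_pos: [0.4333, 0.0237, 0.0681]
orientation: [[-0.989, -0.145, -0.008], [-0.145, 0.989, -0.001], [0.008, -0.0, -1.0]]
wrist_force: [0.2, 1.4, -0.2]
grip_width: 0.0627
grasp_force: 0.0
```

Request:
send_rows --commands '[[[0,0.6,2,0],[0,0.6,4,0],[0,0.6,5.2,0],[0,0.6,5.9,0],[0,0.6,5.9,0]]]'

```text
clock: 13.95
eef_pos: [0.4348, 0.029, 0.0167]
orientation: [[-0.989, -0.145, -0.003], [-0.145, 0.989, -0.004], [0.003, -0.003, -1.0]]
wrist_force: [0.1, -0.0, 0.0]
grip_width: 0.0631
grasp_force: 0.0
```

Request:
send_rows --commands '[[[0,0,0,0],[0,0,0,0],[0,0,0,0],[0,0,0,0],[0,0,0,0]]]' --jaw -1 --squeeze 25

```text
clock: 14.37
eef_pos: [0.4344, 0.0295, 0.0168]
orientation: [[-0.989, -0.145, -0.002], [-0.145, 0.989, -0.002], [0.003, -0.001, -1.0]]
wrist_force: [0.1, -1.1, 9.7]
grip_width: 0.0419
grasp_force: 25.0
```

Request:
send_rows --commands '[[[0,0,-2,0],[0,0,-6,0],[0,0,-10,0],[0,0,-14,0],[0,0,-18,0]]]'

```text
clock: 14.78
eef_pos: [0.4331, 0.0304, 0.1982]
orientation: [[-0.989, -0.146, -0.006], [-0.146, 0.989, 0.0], [0.006, 0.001, -1.0]]
wrist_force: [1.0, -0.8, -1.5]
grip_width: 0.0416
grasp_force: 25.0
```

Request:
send_rows --commands '[[[-0.2,-3,-2,0.03],[-0.4,-6.5,-4,0.06],[-0.6,-10.5,-5.5,0.09],[-0.7,-14.3,-5.5,0.13],[-0.8,-18,-5.5,0.13]]]'

```text
clock: 15.2
eef_pos: [0.4688, -0.1485, 0.2529]
orientation: [[-1.0, -0.013, -0.001], [-0.013, 1.0, -0.001], [0.001, -0.001, -1.0]]
wrist_force: [0.9, 0.1, -1.8]
grip_width: 0.0417
grasp_force: 25.0
```

Request:
send_rows --commands '[[[-0.6,-3.5,0,0],[-1.2,-7,0,0],[-1.8,-10.3,0,0],[-1.8,-10.3,0,0],[-1.8,-10.3,0,0]]]'

```text
clock: 15.62
eef_pos: [0.4877, -0.2507, 0.251]
orientation: [[-1.0, -0.013, -0.004], [-0.013, 1.0, 0.0], [0.004, 0.0, -1.0]]
wrist_force: [0.1, 0.4, -1.4]
grip_width: 0.0419
grasp_force: 25.0
```

Request:
send_rows --commands '[[[0,0,2,0],[0,0,5,0],[0,0,8,0],[0,0,8,0],[0,0,8,0]]]'

```text
clock: 16.03
eef_pos: [0.4872, -0.2479, 0.1708]
orientation: [[-1.0, -0.018, -0.007], [-0.018, 1.0, 0.001], [0.007, 0.001, -1.0]]
wrist_force: [0.2, -0.3, -0.4]
grip_width: 0.0418
grasp_force: 25.0
```

Request:
send_rows --commands '[[[0,0,3,0],[0,0,6,0],[0,0,9,0],[0,0,11.5,0],[0,0,12.5,0]]]'

```text
clock: 16.45
eef_pos: [0.4876, -0.2494, 0.0455]
orientation: [[-1.0, -0.016, -0.005], [-0.016, 1.0, -0.001], [0.005, -0.001, -1.0]]
wrist_force: [0.2, -0.3, -1.7]
grip_width: 0.0417
grasp_force: 25.0
```

Request:
send_rows --commands '[[[0,0,0.2,0],[0,0,0.4,0],[0,0,0.4,0]]]'

```text
clock: 16.7
eef_pos: [0.4884, -0.2503, 0.0437]
orientation: [[-1.0, -0.016, -0.002], [-0.016, 1.0, -0.003], [0.002, -0.002, -1.0]]
wrist_force: [-0.3, 0.4, -1.0]
grip_width: 0.0421
grasp_force: 25.0
```

Request:
send_rows --commands '[[[0,0,0.2,0],[0,0,0.3,0],[0,0,0.3,0]]]'

```text
clock: 16.95
eef_pos: [0.4883, -0.2505, 0.0409]
orientation: [[-1.0, -0.015, -0.002], [-0.015, 1.0, -0.003], [0.002, -0.003, -1.0]]
wrist_force: [-0.4, 0.7, 9.6]
grip_width: 0.0415
grasp_force: 25.0
```

Request:
send_rows --commands '[[[0,0,0.2,0],[0,0,0.2,0]]]'

```text
clock: 17.12
eef_pos: [0.4886, -0.2505, 0.0399]
orientation: [[-1.0, -0.015, -0.001], [-0.015, 1.0, -0.004], [0.001, -0.004, -1.0]]
wrist_force: [-3.2, 2.8, 22.6]
grip_width: 0.0418
grasp_force: 25.0
```

Request:
send_rows --commands '[[[0,0,0,0],[0,0,0,0],[0,0,-3,0],[0,0,-7,0],[0,0,-11,0]]]' --jaw 0.13

```text
clock: 17.53
eef_pos: [0.4871, -0.2494, 0.1481]
orientation: [[-1.0, -0.016, -0.006], [-0.016, 1.0, -0.0], [0.006, -0.0, -1.0]]
wrist_force: [0.3, -0.4, 0.7]
grip_width: 0.0528
grasp_force: 0.0
```

Request:
send_rows --commands '[[[0,0,-4,0],[0,0,-8,0],[-0.3,3,-10,0],[-0.7,7,-10,0],[-1.2,11,-10,0]]]'

```text
clock: 17.95
eef_pos: [0.4989, -0.1396, 0.2491]
orientation: [[-1.0, -0.012, -0.0], [-0.012, 1.0, -0.003], [0.0, -0.003, -1.0]]
wrist_force: [0.9, 0.6, -0.2]
grip_width: 0.0525
grasp_force: 0.0
```

Request:
send_rows --commands '[[[-0.5,4,0,0],[-1,8,0,0],[-1.5,12,0,0],[-2,16,0,0],[-2.5,20,0,0]]]' --jaw 0.6

```text
clock: 18.37
eef_pos: [0.5203, 0.0625, 0.2471]
orientation: [[-1.0, -0.015, -0.003], [-0.015, 1.0, -0.002], [0.003, -0.002, -1.0]]
wrist_force: [0.6, -0.0, 0.0]
grip_width: 0.0736
grasp_force: 0.0
```

Request:
send_rows --commands '[[[-0.3,3,0,0.05],[-0.3,4.8,3,0.1],[-0.3,4.8,7,0.15],[-0.3,4.8,11,0.183],[-0.3,4.8,13,0.183]]]'

```text
clock: 18.78
eef_pos: [0.5205, 0.1087, 0.1134]
orientation: [[-0.986, 0.168, -0.007], [0.168, 0.986, -0.002], [0.007, -0.003, -1.0]]
wrist_force: [-0.1, -0.4, 0.7]
grip_width: 0.0744
grasp_force: 0.0
```

```bash
python3 - <<'E'
from h import *
t=pic("top","t5"); s=pic("side","s5"); o=env.get_obs(); print(o['eef_pos'],o['clock'])
o=np.zeros((450,800,3),np.uint8); o[:350]=cv2.resize(t[170:310,140:460],None,fx=2.5,fy=2.5); cv2.imwrite("pics/c4.png",o)
E
```

```text
[0.52022097 0.10832471 0.1137691 ] 18.8833
```

View pics/c4.png

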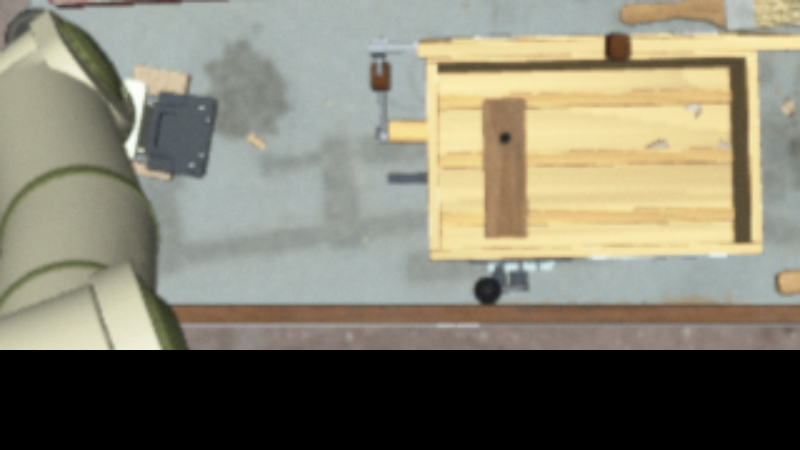

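The long blank lies flat on the slats, and the gripper is centred over the light blank at crop (160,120). Next I grasp it.

Request:
send_rows --commands '[[[0,0,3.5,0],[0,0,7,0],[0,0,9,0],[0,0,10.3,0],[0,0,10.3,0]]]'

```text
clock: 19.3
eef_pos: [0.5218, 0.1084, 0.0128]
orientation: [[-0.986, 0.167, -0.005], [0.167, 0.986, -0.002], [0.005, -0.003, -1.0]]
wrist_force: [-0.3, 0.9, 0.1]
grip_width: 0.0743
grasp_force: 0.0
```

Request:
send_rows --commands '[[[0,0,0,0],[0,0,0,0],[0,0,0,0],[0,0,0,0],[0,0,0,0]]]' --jaw -1

```text
clock: 19.72
eef_pos: [0.5228, 0.1086, 0.015]
orientation: [[-0.986, 0.167, -0.001], [0.167, 0.986, -0.001], [0.001, -0.001, -1.0]]
wrist_force: [0.0, 0.2, 8.9]
grip_width: 0.0547
grasp_force: 25.0
```

Request:
send_rows --commands '[[[0,0,-2,0],[0,0,-6,0],[0,0,-10,0],[0,0,-14,0],[0,0,-18,0]]]'

```text
clock: 20.13
eef_pos: [0.5219, 0.1085, 0.1961]
orientation: [[-0.986, 0.167, -0.004], [0.167, 0.986, -0.002], [0.004, -0.002, -1.0]]
wrist_force: [1.4, -1.4, -1.2]
grip_width: 0.0545
grasp_force: 25.0
```

Request:
send_rows --commands '[[[-0.2,-2,-2,-0.04],[-0.6,-5.5,-4,-0.08],[-1.1,-9.5,-6,-0.12],[-1.6,-13.5,-6,-0.16],[-2,-17.9,-6,-0.183]]]'

```text
clock: 20.55
eef_pos: [0.5132, -0.0684, 0.2561]
orientation: [[-1.0, -0.018, -0.0], [-0.018, 1.0, -0.002], [0.0, -0.002, -1.0]]
wrist_force: [1.4, -0.1, -0.8]
grip_width: 0.055
grasp_force: 25.0
```

Request:
send_rows --commands '[[[2,-3,0,0],[4,-6.5,0,0],[4.1,-10.5,0,0],[4.1,-14.5,0,0],[4.1,-18.5,0,0]]]'

```text
clock: 20.97
eef_pos: [0.4738, -0.2544, 0.2554]
orientation: [[-1.0, -0.015, -0.003], [-0.015, 1.0, -0.003], [0.003, -0.003, -1.0]]
wrist_force: [0.9, -0.9, -0.9]
grip_width: 0.0547
grasp_force: 25.0
```

Request:
send_rows --commands '[[[0,-4,0,0],[0,-8,0,0],[0,-12,0,0],[0,-15.5,0,0],[0,-16.8,0,0]]]'

```text
clock: 21.38
eef_pos: [0.4754, -0.4263, 0.2548]
orientation: [[-1.0, -0.01, -0.004], [-0.01, 1.0, -0.004], [0.004, -0.004, -1.0]]
wrist_force: [0.5, -0.4, -1.0]
grip_width: 0.0549
grasp_force: 25.0
```

Request:
send_rows --commands '[[[0,0,1,0],[0,0,4,0],[0,0,7,0],[0,0,8,0],[0,0,8,0]]]'

```text
clock: 21.8
eef_pos: [0.4758, -0.4182, 0.1722]
orientation: [[-1.0, -0.017, -0.008], [-0.017, 1.0, 0.002], [0.008, 0.002, -1.0]]
wrist_force: [0.4, -0.3, -0.4]
grip_width: 0.055
grasp_force: 25.0
```

Request:
send_rows --commands '[[[0,-0.4,3,0],[0,-0.4,6,0],[0,-0.4,9,0],[0,-0.4,11.5,0],[0,-0.4,12.7,0]]]'

```text
clock: 22.22
eef_pos: [0.4766, -0.4238, 0.0464]
orientation: [[-1.0, -0.016, -0.005], [-0.016, 1.0, -0.001], [0.005, -0.001, -1.0]]
wrist_force: [0.4, -0.5, -0.9]
grip_width: 0.0548
grasp_force: 25.0
```

Request:
send_rows --commands '[[[0,0,0.3,0],[0,0,0.5,0],[0,0,0.5,0]]]'

```text
clock: 22.47
eef_pos: [0.4775, -0.4251, 0.044]
orientation: [[-1.0, -0.016, -0.002], [-0.016, 1.0, -0.003], [0.003, -0.003, -1.0]]
wrist_force: [-0.8, -0.7, -0.4]
grip_width: 0.0545
grasp_force: 25.0
```

Request:
send_rows --commands '[[[0,0,0.2,0],[0,0,0.2,0]]]'

```text
clock: 22.63
eef_pos: [0.4771, -0.4252, 0.0418]
orientation: [[-1.0, -0.015, -0.003], [-0.015, 1.0, -0.003], [0.003, -0.003, -1.0]]
wrist_force: [-0.2, 0.2, -1.1]
grip_width: 0.0545
grasp_force: 25.0
```

Request:
send_rows --commands '[[[0,0,0.15,0],[0,0,0.2,0],[0,0,0.2,0]]]'

```text
clock: 22.88
eef_pos: [0.4767, -0.425, 0.0391]
orientation: [[-1.0, -0.015, -0.003], [-0.015, 1.0, -0.002], [0.003, -0.002, -1.0]]
wrist_force: [-0.7, 0.2, 4.3]
grip_width: 0.0546
grasp_force: 25.0
```

Request:
send_rows --commands '[[[0,0,0.1,0],[0,0,0.1,0]]]'

```text
clock: 23.05
eef_pos: [0.4767, -0.425, 0.0391]
orientation: [[-1.0, -0.015, -0.004], [-0.015, 1.0, -0.003], [0.004, -0.003, -1.0]]
wrist_force: [-2.1, 1.4, 14.8]
grip_width: 0.0547
grasp_force: 25.0
```

Request:
send_rows --commands '[[[0,0,0,0],[0,0,0,0],[0,0,-3,0],[0,0,-7,0],[0,0,-11,0]]]' --jaw 0.4

```text
clock: 23.47
eef_pos: [0.4764, -0.4239, 0.1476]
orientation: [[-1.0, -0.016, -0.006], [-0.016, 1.0, 0.001], [0.006, 0.001, -1.0]]
wrist_force: [0.3, -0.7, -0.2]
grip_width: 0.065
grasp_force: 0.0
```

Request:
send_rows --commands '[[[0,0,-4,0],[0,0,-8,0],[0,3,-10,0],[0,7,-10,0],[0,11,-10,0]]]'

```text
clock: 23.88
eef_pos: [0.4759, -0.3143, 0.2488]
orientation: [[-1.0, -0.013, -0.001], [-0.013, 1.0, -0.003], [0.001, -0.003, -1.0]]
wrist_force: [0.2, 0.8, 0.2]
grip_width: 0.0652
grasp_force: 0.0
```

Request:
send_rows --commands '[[[0,4,0,0],[0,8,0,0],[0,12,0,0],[0,16,0,0],[0,20,0,0]]]' --jaw 0.7

```text
clock: 24.3
eef_pos: [0.4721, -0.1127, 0.2471]
orientation: [[-1.0, -0.015, -0.004], [-0.015, 1.0, -0.002], [0.004, -0.002, -1.0]]
wrist_force: [1.3, 0.9, -0.2]
grip_width: 0.0792
grasp_force: 0.0
```

Request:
send_rows --commands '[[[0,4,0,0],[0,8,0,0],[0,12,0,0],[0,16,0,0],[0.5,20,0,0]]]'

```text
clock: 24.72
eef_pos: [0.4648, 0.0874, 0.2469]
orientation: [[-1.0, -0.015, -0.003], [-0.015, 1.0, -0.001], [0.003, -0.001, -1.0]]
wrist_force: [0.7, 0.4, -0.6]
grip_width: 0.0788
grasp_force: 0.0
```

Request:
send_rows --commands '[[[1,3,0,0.05],[2.5,6.5,0,0.1],[3.8,9.2,3,0.15],[3.8,9.2,7,0.187],[3.8,9.2,10,0.187]]]'

```text
clock: 25.13
eef_pos: [0.4237, 0.1786, 0.1455]
orientation: [[-0.986, 0.169, -0.003], [0.169, 0.986, -0.0], [0.003, -0.001, -1.0]]
wrist_force: [0.3, -0.6, -0.0]
grip_width: 0.0788
grasp_force: 0.0
```

```bash
python3 - <<'E'
from h import *
t=pic("top","t6"); o=env.get_obs(); print(o['eef_pos'],o['orientation'][:2,0],o['clock'])
c=np.zeros((450,800,3),np.uint8); c[:350]=cv2.resize(t[170:310,140:460],None,fx=2.5,fy=2.5); cv2.imwrite("pics/c5.png",c)
E
```

```text
[0.42199115 0.17665886 0.14113032] [-0.98563514  0.16864376] 25.1833
```

View pics/c5.png

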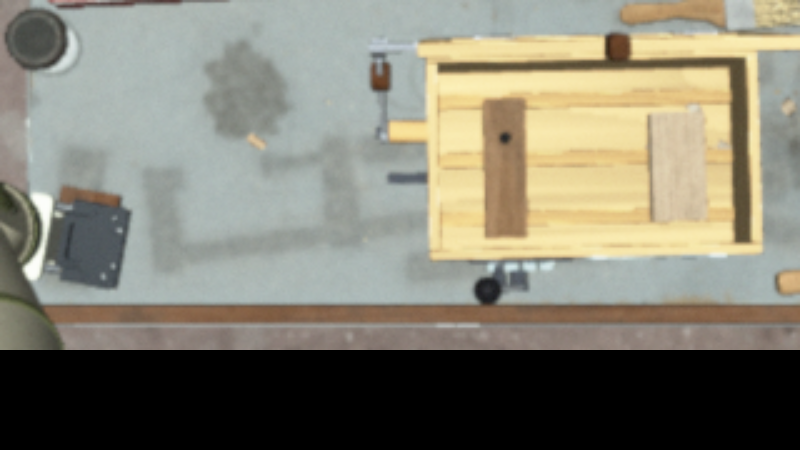

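The light blank is in place, and the dark one is unmoved under the gripper. Next I grasp it.

Request:
send_rows --commands '[[[0,0,4,0],[0,0,8,0],[0,0,11,0],[0,0,13,0],[0,0,13.5,0]]]'

```text
clock: 25.6
eef_pos: [0.4236, 0.1762, 0.0096]
orientation: [[-0.985, 0.17, -0.007], [0.17, 0.985, -0.004], [0.006, -0.005, -1.0]]
wrist_force: [-0.7, -0.2, 1.1]
grip_width: 0.0789
grasp_force: 0.0
```

Request:
send_rows --commands '[[[0,0,0,0],[0,0,0,0],[0,0,0,0],[0,0,0,0],[0,0,0,0]]]' --jaw -1

```text
clock: 26.02
eef_pos: [0.4251, 0.1766, 0.0132]
orientation: [[-0.985, 0.172, -0.002], [0.172, 0.985, -0.0], [0.002, -0.001, -1.0]]
wrist_force: [0.3, -0.3, 8.7]
grip_width: 0.0598
grasp_force: 25.0
```

Request:
send_rows --commands '[[[0,0,0,0],[0,0,0,0],[0,0,0.6,0],[0,0,0.6,0]]]' --jaw 0.6

```text
clock: 26.35
eef_pos: [0.4242, 0.1764, 0.0053]
orientation: [[-0.985, 0.171, -0.004], [0.171, 0.985, -0.002], [0.004, -0.002, -1.0]]
wrist_force: [0.3, -0.4, 0.6]
grip_width: 0.074
grasp_force: 0.0
```

Request:
send_rows --commands '[[[0,0,0,0],[0,0,0,0],[0,0,0,0],[0,0,0,0],[0,0,0,0]]]' --jaw -1

```text
clock: 26.77
eef_pos: [0.4241, 0.1764, 0.0057]
orientation: [[-0.985, 0.171, -0.004], [0.171, 0.985, -0.002], [0.004, -0.002, -1.0]]
wrist_force: [0.5, 0.3, -0.4]
grip_width: 0.0597
grasp_force: 25.0
```

Request:
send_rows --commands '[[[0,0,-2,0],[0,0,-6,0],[0,0,-10,0],[0,0,-14,0],[0,0,-18,0]]]'

```text
clock: 27.18
eef_pos: [0.424, 0.1764, 0.1876]
orientation: [[-0.985, 0.17, -0.005], [0.171, 0.985, -0.002], [0.005, -0.003, -1.0]]
wrist_force: [0.3, -0.9, -0.8]
grip_width: 0.0597
grasp_force: 25.0
```

Request:
send_rows --commands '[[[-1.5,-2,-2,-0.04],[-3,-5.5,-4,-0.08],[-4.7,-9,-6,-0.12],[-6.3,-12.5,-6.5,-0.16],[-7.8,-15.9,-6.5,-0.187]]]'

```text
clock: 27.6
eef_pos: [0.4758, 0.0047, 0.2528]
orientation: [[-1.0, -0.017, -0.001], [-0.017, 1.0, -0.002], [0.001, -0.002, -1.0]]
wrist_force: [0.7, 0.1, -0.9]
grip_width: 0.0598
grasp_force: 25.0
```

Request:
send_rows --commands '[[[-0.2,-4,0,0],[-0.3,-8,0,0],[-0.4,-12,0,0],[-0.5,-16,0,0],[-0.6,-20,0,0]]]'

```text
clock: 28.02
eef_pos: [0.4832, -0.1951, 0.2512]
orientation: [[-1.0, -0.015, -0.004], [-0.015, 1.0, -0.002], [0.004, -0.002, -1.0]]
wrist_force: [1.2, 0.1, -0.0]
grip_width: 0.0596
grasp_force: 25.0
```

Request:
send_rows --commands '[[[-0.1,-4,0,0],[-0.2,-8,0,0],[-0.3,-11.5,0,0],[-0.3,-14.1,0,0],[-0.3,-14.1,0,0]]]'

```text
clock: 28.43
eef_pos: [0.4875, -0.3404, 0.2505]
orientation: [[-1.0, -0.008, -0.005], [-0.008, 1.0, -0.003], [0.005, -0.003, -1.0]]
wrist_force: [-0.8, -0.0, -0.5]
grip_width: 0.0595
grasp_force: 25.0
```

Request:
send_rows --commands '[[[0,0,1,0],[0,0,4,0],[0,0,7,0],[0,0,8,0],[0,0,8,0]]]'

```text
clock: 28.85
eef_pos: [0.4874, -0.3319, 0.1687]
orientation: [[-1.0, -0.017, -0.008], [-0.017, 1.0, 0.002], [0.008, 0.002, -1.0]]
wrist_force: [0.2, 0.4, -0.0]
grip_width: 0.0596
grasp_force: 25.0
```

Request:
send_rows --commands '[[[0,-0.1,3,0],[0,-0.1,6,0],[0,-0.1,9,0],[0,-0.1,12,0],[0,-0.1,13.3,0]]]'

```text
clock: 29.27
eef_pos: [0.4881, -0.3342, 0.0366]
orientation: [[-1.0, -0.016, -0.005], [-0.016, 1.0, -0.001], [0.005, -0.001, -1.0]]
wrist_force: [-0.9, -0.0, 0.2]
grip_width: 0.0599
grasp_force: 25.0
```

Request:
send_rows --commands '[[[0,0,0.3,0],[0,0,0.5,0],[0,0,0.5,0]]]'

```text
clock: 29.52
eef_pos: [0.4893, -0.3353, 0.0346]
orientation: [[-1.0, -0.016, -0.003], [-0.016, 1.0, -0.002], [0.003, -0.002, -1.0]]
wrist_force: [0.5, 0.7, -0.5]
grip_width: 0.0598
grasp_force: 25.0
```

Request:
send_rows --commands '[[[0,0,0.2,0],[0,0,0.3,0],[0,0,0.3,0]]]'

```text
clock: 29.77
eef_pos: [0.4886, -0.3357, 0.0312]
orientation: [[-1.0, -0.015, -0.003], [-0.015, 1.0, -0.002], [0.003, -0.002, -1.0]]
wrist_force: [-0.2, 0.6, -1.1]
grip_width: 0.0599
grasp_force: 25.0
```

Request:
send_rows --commands '[[[0,0,0.1,0],[0,0,0.1,0]]]'

```text
clock: 29.93
eef_pos: [0.4883, -0.3355, 0.0297]
orientation: [[-1.0, -0.015, -0.004], [-0.015, 1.0, -0.002], [0.004, -0.002, -1.0]]
wrist_force: [-0.2, 0.3, 2.1]
grip_width: 0.0597
grasp_force: 25.0
```

Request:
send_rows --commands '[[[0,0,0,0],[0,0,0,0],[0,0,0,0],[0,0,-2,0],[0,0,-6,0]]]' --jaw 0.48

```text
clock: 30.35
eef_pos: [0.4864, -0.3338, 0.0864]
orientation: [[-1.0, -0.016, -0.01], [-0.016, 1.0, 0.002], [0.01, 0.002, -1.0]]
wrist_force: [-0.1, -0.1, -0.2]
grip_width: 0.069
grasp_force: 0.0
```

Request:
send_rows --commands '[[[0,0,-4,0],[0,0,-8,0],[1,1,-12,0],[3,3,-15,0],[5,7,-15,0]]]'

```text
clock: 30.77
eef_pos: [0.4416, -0.2716, 0.2445]
orientation: [[-1.0, -0.011, 0.004], [-0.011, 1.0, -0.007], [-0.004, -0.007, -1.0]]
wrist_force: [1.8, 0.9, 0.3]
grip_width: 0.069
grasp_force: 0.0
```

Request:
send_rows --commands '[[[0,4,-3,0],[0,8,-6,0],[0,12,-9,0],[0,16,-12,0],[0,20,-14,0]]]'

```text
clock: 31.18
eef_pos: [0.437, -0.0979, 0.3623]
orientation: [[-1.0, -0.015, -0.003], [-0.015, 1.0, -0.002], [0.003, -0.002, -1.0]]
wrist_force: [0.8, 0.3, -0.3]
grip_width: 0.0686
grasp_force: 0.0
```

```bash
python3 - <<'E'
from h import *
t=pic("top","t7");s=pic("side","s7"); o=env.get_obs(); print(o['eef_pos'],o['clock'])
c=np.zeros((450,800,3),np.uint8); c[:350,:525]=cv2.resize(t[170:310,250:460],None,fx=2.5,fy=2.5)
c[:399,525:]=cv2.resize(s[60:350,230:430],(275,399)); cv2.imwrite("pics/c6.png",c)
E
```

```text
[ 0.43868379 -0.09390144  0.36429449] 31.2833
```

View pics/c6.png

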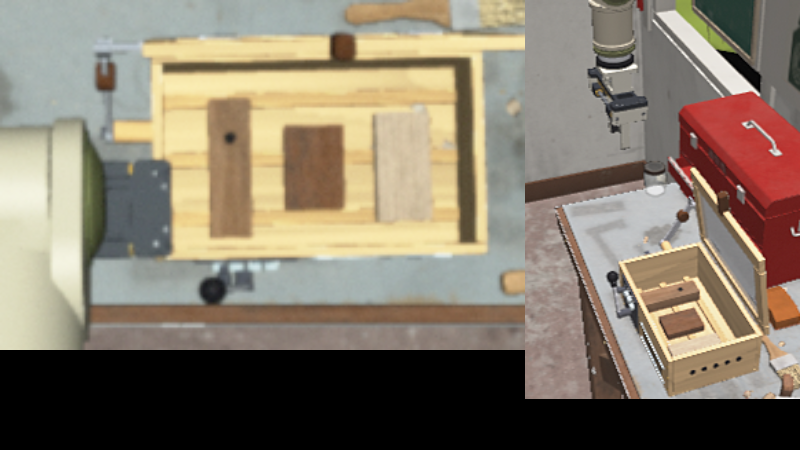

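All three blanks lie flat and side by side, with the lid still propped. Next I take the lid off the stay.

Request:
send_rows --commands '[[[-2,-3.5,-3,0],[-4,-7,-3,0],[-6,-10.5,-3,0],[-8,-14,-3,0],[-10,-17.5,-3,0]]]' --jaw -0.2

```text
clock: 31.7
eef_pos: [0.5396, -0.2738, 0.3902]
orientation: [[-1.0, -0.015, -0.004], [-0.015, 1.0, -0.002], [0.004, -0.002, -1.0]]
wrist_force: [0.7, 0.1, 0.8]
grip_width: 0.0406
grasp_force: 0.0
```

Request:
send_rows --commands '[[[-1.5,-3,0,0],[-2.9,-6.5,0,0],[-2.9,-6.5,0,0],[-2.9,-6.5,0,0],[-2.9,-6.5,0,0]]]'

```text
clock: 32.12
eef_pos: [0.5689, -0.3354, 0.3895]
orientation: [[-1.0, -0.016, -0.005], [-0.016, 1.0, -0.0], [0.005, -0.0, -1.0]]
wrist_force: [-0.7, 0.9, 0.2]
grip_width: 0.0373
grasp_force: 0.0
```

Request:
send_rows --commands '[[[-0.2,0.3,3,0],[-0.2,0.3,5,0],[-0.2,0.3,6.5,0],[-0.2,0.3,6.7,0],[-0.2,0.3,6.7,0]]]'

```text
clock: 32.53
eef_pos: [0.5704, -0.3317, 0.3233]
orientation: [[-1.0, -0.017, -0.005], [-0.017, 1.0, -0.001], [0.005, -0.001, -1.0]]
wrist_force: [0.4, 0.1, -0.6]
grip_width: 0.0369
grasp_force: 0.0
```

Request:
send_rows --commands '[[[0,0,0,0],[0,0,0,0],[0,0,0,0],[0,0,0,0],[0,0,0,0]]]' --jaw -1 --squeeze 10

```text
clock: 32.95
eef_pos: [0.5715, -0.3321, 0.3246]
orientation: [[-1.0, -0.016, -0.003], [-0.016, 1.0, -0.001], [0.003, -0.001, -1.0]]
wrist_force: [-1.5, 3.4, 6.0]
grip_width: 0.0182
grasp_force: 10.0
```

Request:
send_rows --commands '[[[-1.5,0,-0.2,0],[-3.0,0,-0.2,0],[-4.5,0,-0.1,0],[-6,0,0,0],[-6,0,0,0]]]'

```text
clock: 33.37
eef_pos: [0.6339, -0.3308, 0.3234]
orientation: [[-1.0, -0.017, -0.001], [-0.017, 1.0, -0.001], [0.001, -0.001, -1.0]]
wrist_force: [1.5, 3.6, 3.8]
grip_width: 0.0178
grasp_force: 10.0
```

Request:
send_rows --commands '[[[0,0,0,0],[0,0,0,0],[0,0,-1,0],[0,0,-4,0],[0,0,-7,0]]]' --jaw -0.2

```text
clock: 33.78
eef_pos: [0.6297, -0.3325, 0.3936]
orientation: [[-1.0, -0.014, -0.007], [-0.014, 1.0, -0.001], [0.007, -0.001, -1.0]]
wrist_force: [-0.1, -0.6, -0.5]
grip_width: 0.0369
grasp_force: 0.0
```

Request:
send_rows --commands '[[[2,3,0,0],[4,6.5,0,0],[6,10,0,0],[6.8,14,0,0],[6.8,18,0,0]]]' --jaw -0.35

```text
clock: 34.2
eef_pos: [0.5577, -0.1529, 0.3946]
orientation: [[-1.0, -0.012, -0.004], [-0.012, 1.0, -0.004], [0.004, -0.004, -1.0]]
wrist_force: [1.3, -0.0, -0.4]
grip_width: 0.0302
grasp_force: 0.0
```

Request:
send_rows --commands '[[[0,2,2,0],[0,2.1,5,0],[0,2.1,8,0],[0,2.1,12,0],[0,2.1,15,0]]]'

```text
clock: 34.62
eef_pos: [0.5584, -0.1329, 0.242]
orientation: [[-1.0, -0.015, -0.004], [-0.015, 1.0, -0.003], [0.004, -0.003, -1.0]]
wrist_force: [0.1, -0.8, -1.2]
grip_width: 0.0302
grasp_force: 0.0
```

Request:
send_rows --commands '[[[0,0,0,0]]]'

```text
clock: 34.7
eef_pos: [0.5561, -0.133, 0.2388]
orientation: [[-1.0, -0.015, -0.012], [-0.015, 1.0, -0.001], [0.012, -0.001, -1.0]]
wrist_force: [-0.8, -0.5, -0.2]
grip_width: 0.0303
grasp_force: 0.0
```

```bash
python3 - <<'E'
from h import *
t=pic("top","t8");s=pic("side","s8"); o=env.get_obs(); print(o['eef_pos'],o['clock'])
c=np.zeros((480,800,3),np.uint8); c[:400,:400]=cv2.resize(t[160:260,260:360],None,fx=4,fy=4)
c[:480,400:]=cv2.resize(s[130:250,280:380],(400,480)); cv2.imwrite("pics/c7.png",c)
E
```

```text
[ 0.55929632 -0.13257207  0.24388159] 34.8
```

View pics/c7.png

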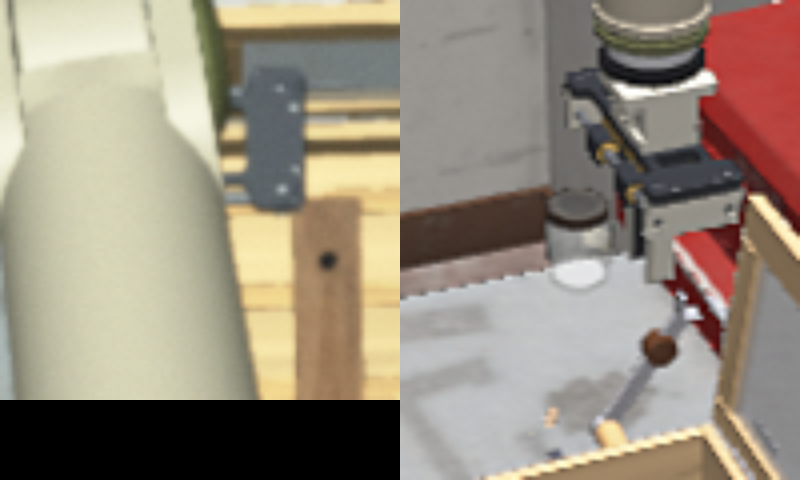

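Request:
send_rows --commands '[[[-0.5,0.1,3,0],[-0.7,0.1,5,0],[-0.7,0.1,7,0],[-0.7,0.1,8.5,0],[-0.7,0.1,9.8,0]]]'

```text
clock: 35.22
eef_pos: [0.5677, -0.1319, 0.147]
orientation: [[-1.0, -0.014, -0.001], [-0.014, 1.0, -0.003], [0.001, -0.003, -1.0]]
wrist_force: [0.2, -0.1, -0.3]
grip_width: 0.0305
grasp_force: 0.0
```

Request:
send_rows --commands '[[[0,0,0,0],[0,0,0,0],[0,0,0,0],[0,0,0,0],[0,0,0,0]]]' --jaw -1 --squeeze 8

```text
clock: 35.63
eef_pos: [0.5674, -0.1303, 0.147]
orientation: [[-1.0, -0.016, -0.001], [-0.016, 1.0, -0.001], [0.001, -0.001, -1.0]]
wrist_force: [-0.5, 5.2, 6.7]
grip_width: 0.0178
grasp_force: 8.0
```

```bash
python3 - <<'E'
import numpy as np
f=lambda a:(8.2*np.cos(a),-8.2*np.sin(a))
for a in np.arange(2.18,-.01,-.218): print(round(a,2),"toolx %.1f toolz %.1f"%tuple(np.subtract(f(a),f(2.18))))
E
```

```text
2.18 toolx 0.0 toolz 0.0
1.96 toolx 1.6 toolz -0.9
1.74 toolx 3.3 toolz -1.4
1.53 toolx 5.1 toolz -1.5
1.31 toolx 6.8 toolz -1.2
1.09 toolx 8.5 toolz -0.5
0.87 toolx 10.0 toolz 0.4
0.65 toolx 11.2 toolz 1.7
0.44 toolx 12.1 toolz 3.3
0.22 toolx 12.7 toolz 5.0
0.0 toolx 12.9 toolz 6.7
```

Request:
send_rows --commands '[[[1.6,0,-0.9,0],[3.3,0,-1.4,0],[5.1,0,-1.5,0],[6.8,0,-1.2,0],[8.5,0,-0.5,0]]]'

```text
clock: 36.05
eef_pos: [0.4822, -0.132, 0.1524]
orientation: [[-1.0, -0.016, 0.0], [-0.016, 1.0, -0.002], [-0.0, -0.002, -1.0]]
wrist_force: [1.2, 4.8, -0.1]
grip_width: 0.0181
grasp_force: 8.0
```

Request:
send_rows --commands '[[[1.5,0,0.9,0],[2.7,0,2.2,0],[3.6,0,3.8,0],[4.1,0,5.5,0],[4.3,0,7.1,0]]]'

```text
clock: 36.47
eef_pos: [0.4365, -0.133, 0.0799]
orientation: [[-1.0, -0.016, -0.004], [-0.016, 1.0, -0.002], [0.004, -0.002, -1.0]]
wrist_force: [-2.7, 5.2, 1.9]
grip_width: 0.0178
grasp_force: 8.0
```

Request:
send_rows --commands '[[[0,0,0,0],[0,0,0,0],[0,0,-1,0],[0,0,-4,0],[0,0,-8,0]]]' --jaw -0.35

```text
clock: 36.88
eef_pos: [0.4379, -0.1331, 0.1603]
orientation: [[-1.0, -0.016, -0.007], [-0.016, 1.0, -0.001], [0.007, -0.001, -1.0]]
wrist_force: [1.1, -0.9, 0.3]
grip_width: 0.0305
grasp_force: 0.0
```

Request:
send_rows --commands '[[[0,0,-4,0],[0,0,-8,0],[0,0,-12,0],[0,0,-16,0],[0,0,-20,0]]]'

```text
clock: 37.3
eef_pos: [0.4387, -0.1327, 0.3638]
orientation: [[-1.0, -0.015, -0.002], [-0.015, 1.0, -0.003], [0.002, -0.003, -1.0]]
wrist_force: [0.7, -0.7, 0.2]
grip_width: 0.0302
grasp_force: 0.0
```

```bash
python3 - <<'E'
from h import *
t=pic("top","t9");s=pic("side","s9"); o=env.get_obs(); print(o['eef_pos'],o['clock'])
c=np.zeros((480,800,3),np.uint8); c[:350,:525]=cv2.resize(t[170:310,250:460],None,fx=2.5,fy=2.5)
c[:480,525:]=cv2.resize(s[170:330,280:372],(275,480)); cv2.imwrite("pics/c8.png",c)
E
```

```text
[ 0.44181917 -0.13295599  0.36731303] 37.4
```

View pics/c8.png

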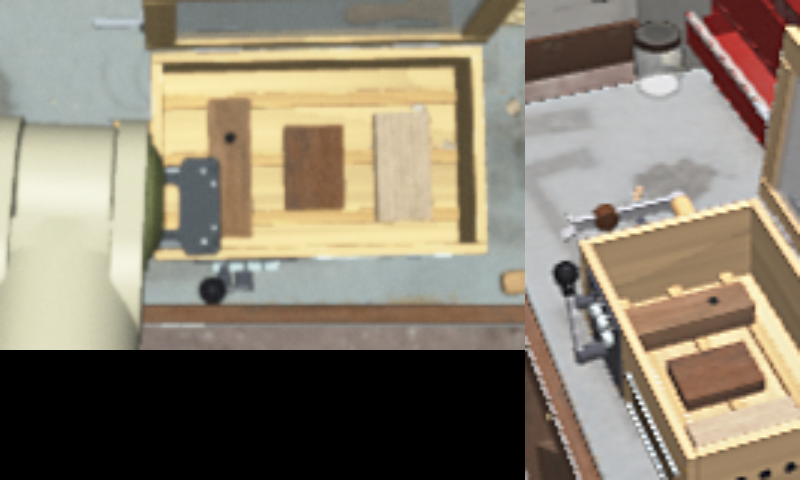

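The stay is folded level in the side crop (grip at (605,216)), and the blanks are untouched. Next I shut the lid.

Request:
send_rows --commands '[[[-1.5,-1.5,-2.5,0],[-4,-4,-3,0],[-6.5,-7,-3,0],[-9,-10,-3,0],[-11.5,-13,-3,0]]]' --jaw -0.2

```text
clock: 37.82
eef_pos: [0.5569, -0.2628, 0.3911]
orientation: [[-1.0, -0.015, -0.002], [-0.015, 1.0, -0.003], [0.002, -0.003, -1.0]]
wrist_force: [0.8, 0.6, 0.5]
grip_width: 0.0371
grasp_force: 0.0
```

Request:
send_rows --commands '[[[-2.5,-3,0,0],[-5,-6,0,0],[-7.5,-7.1,0,0],[-7.5,-7.1,0,0],[-7.5,-7.1,0,0]]]'

```text
clock: 38.23
eef_pos: [0.6325, -0.3313, 0.389]
orientation: [[-1.0, -0.015, -0.004], [-0.015, 1.0, -0.0], [0.004, -0.0, -1.0]]
wrist_force: [0.4, 0.3, -0.2]
grip_width: 0.0369
grasp_force: 0.0
```

Request:
send_rows --commands '[[[0,0,1,0],[0,0,3,0],[0,0,5,0],[0,0,5,0],[0,0,5,0]]]'

```text
clock: 38.65
eef_pos: [0.6308, -0.3304, 0.3393]
orientation: [[-1.0, -0.016, -0.005], [-0.016, 1.0, -0.001], [0.005, -0.001, -1.0]]
wrist_force: [0.4, 0.1, 0.8]
grip_width: 0.0373
grasp_force: 0.0
```

Request:
send_rows --commands '[[[-0.3,0,1,0],[-0.3,0,1.8,0],[-0.3,0,1.8,0]]]'

```text
clock: 38.9
eef_pos: [0.6345, -0.3307, 0.32]
orientation: [[-1.0, -0.016, -0.005], [-0.016, 1.0, -0.001], [0.005, -0.001, -1.0]]
wrist_force: [0.7, 0.8, 0.3]
grip_width: 0.0374
grasp_force: 0.0
```

Request:
send_rows --commands '[[[0,0,0,0],[0,0,0,0],[0,0,0,0],[0,0,0,0],[0,0,0,0]]]' --jaw -1 --squeeze 12

```text
clock: 39.32
eef_pos: [0.6352, -0.3308, 0.3216]
orientation: [[-1.0, -0.016, -0.003], [-0.016, 1.0, -0.002], [0.003, -0.002, -1.0]]
wrist_force: [-0.5, 0.8, 1.8]
grip_width: 0.0177
grasp_force: 12.0
```

Request:
send_rows --commands '[[[3,0,-0.3,0],[6,0,-0.1,0],[8.9,0,0.4,0],[11.7,0,1.3,0],[14.4,0,2.5,0]]]'

```text
clock: 39.73
eef_pos: [0.4899, -0.3338, 0.2973]
orientation: [[-1.0, -0.015, -0.002], [-0.015, 1.0, -0.003], [0.002, -0.003, -1.0]]
wrist_force: [3.6, -3.7, -7.3]
grip_width: 0.0179
grasp_force: 12.0
```

Request:
send_rows --commands '[[[2.5,0,1.6,0],[4.8,0,3.5,0],[6.8,0,5.7,0],[8.5,0,8.1,0],[9.9,0,10.7,0]]]'

```text
clock: 40.15
eef_pos: [0.3891, -0.3359, 0.19]
orientation: [[-1.0, -0.014, -0.005], [-0.014, 1.0, -0.003], [0.005, -0.003, -1.0]]
wrist_force: [-0.2, -6.9, -1.9]
grip_width: 0.0181
grasp_force: 12.0
```

Request:
send_rows --commands '[[[1.0,0,2.8,0],[1.5,0,4.5,0],[1.8,0,6,0],[1.9,0,7.2,0],[2,0,8.4,0]]]'

```text
clock: 40.57
eef_pos: [0.3687, -0.3362, 0.1053]
orientation: [[-1.0, -0.014, -0.008], [-0.014, 1.0, -0.002], [0.008, -0.002, -1.0]]
wrist_force: [-4.1, -3.6, -1.0]
grip_width: 0.0175
grasp_force: 12.0
```

Request:
send_rows --commands '[[[0,0,0.3,0],[0,0,0.4,0],[0,0,0.4,0]]]'

```text
clock: 40.82
eef_pos: [0.3686, -0.3362, 0.1014]
orientation: [[-1.0, -0.014, -0.009], [-0.014, 1.0, -0.002], [0.009, -0.002, -1.0]]
wrist_force: [-6.7, -4.1, -1.5]
grip_width: 0.0175
grasp_force: 12.0
```

Request:
send_rows --commands '[[[0,0,0,0],[0,0,0,0],[0,0,-2,0],[0,0,-6,0],[0,0,-10,0]]]' --jaw 0

```text
clock: 41.23
eef_pos: [0.3715, -0.3341, 0.2029]
orientation: [[-1.0, -0.017, -0.005], [-0.017, 1.0, 0.001], [0.005, 0.001, -1.0]]
wrist_force: [0.1, -0.5, 0.1]
grip_width: 0.0445
grasp_force: 0.0
```

Request:
send_rows --commands '[[[0,3,0,0],[0,6.5,0,0],[0,10.6,0,0],[0,10.6,0,0],[0,10.6,0,0]]]'

```text
clock: 41.65
eef_pos: [0.3704, -0.2275, 0.2028]
orientation: [[-1.0, -0.02, -0.003], [-0.02, 1.0, -0.003], [0.003, -0.003, -1.0]]
wrist_force: [-0.1, 0.3, -0.4]
grip_width: 0.0461
grasp_force: 0.0
```

```bash
python3 - <<'E'
from h import *
t=pic("top","t10");s=pic("side","s10"); o=env.get_obs(); print(o['eef_pos'],o['clock'])
h=cv2.cvtColor(s,cv2.COLOR_BGR2HSV); m=np.zeros(s.shape[:2],np.uint8); x0,y0,x1,y1=284,250,303,270
m[y0:y1,x0:x1]=h[y0:y1,x0:x1,2]<60; M=cv2.moments(m,True); q=(M['m10']/M['m00'],M['m01']/M['m00']); print(q,M['m00'],tri((334.64,285.87),q))
print(proj("side",(.3684,-.2302,.117)))
c=np.zeros((480,640,3),np.uint8); c[:480,:]=cv2.resize(s[170:350,240:480],(640,480)); cv2.imwrite("pics/c9.png",c)
E
```

```text
[ 0.37044069 -0.22972985  0.20241779] 41.75
(293.8305084745763, 261.9830508474576) 59.0 (array([ 0.36979566, -0.23210442,  0.11613621]), np.float64(0.005281792143002501))
(np.float64(292.3058349235046), np.float64(261.5125767329538))
```

View pics/c9.png

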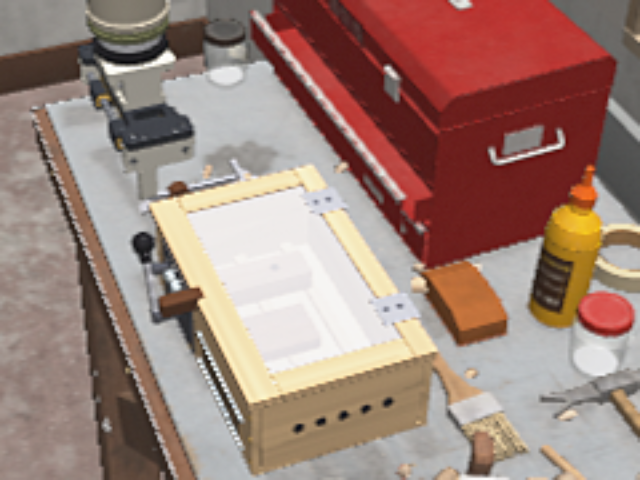

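The lid is shut with the blanks visible through the window, and the knob is at crop (143,243). Next I pinch the knob.

Request:
send_rows --commands '[[[0.1,0,3.5,0],[0.1,0,6.5,0],[0.1,0,8.5,0],[0.1,0,9.9,0],[0.1,0,9.9,0]]]'

```text
clock: 42.17
eef_pos: [0.3677, -0.2299, 0.1006]
orientation: [[-1.0, -0.014, -0.007], [-0.014, 1.0, 0.0], [0.007, 0.0, -1.0]]
wrist_force: [-1.0, -0.5, -0.1]
grip_width: 0.0465
grasp_force: 0.0
```

Request:
send_rows --commands '[[[0,0,0,0],[0,0,0,0],[0,0,0,0],[0,0,0,0]]]' --jaw -1 --squeeze 6

```text
clock: 42.5
eef_pos: [0.3689, -0.23, 0.104]
orientation: [[-1.0, -0.015, -0.002], [-0.015, 1.0, -0.003], [0.002, -0.003, -1.0]]
wrist_force: [-0.0, -0.2, 0.3]
grip_width: 0.0267
grasp_force: 6.0
```

Request:
send_rows --commands '[[[0,-0.8,-0.2,0],[0,-1.6,-0.4,0],[0,-2.4,-0.6,0],[0,-3.1,-0.7,0],[0,-3.4,-0.7,0]]]'

```text
clock: 42.92
eef_pos: [0.3692, -0.2649, 0.1107]
orientation: [[-1.0, -0.014, -0.003], [-0.014, 1.0, -0.003], [0.003, -0.003, -1.0]]
wrist_force: [-0.4, 1.0, 2.4]
grip_width: 0.0263
grasp_force: 6.0
```

Request:
send_rows --commands '[[[0,0,0,0],[0,0,0,0],[0,0,0,0]]]'

```text
clock: 43.17
eef_pos: [0.3692, -0.2641, 0.1105]
orientation: [[-1.0, -0.015, -0.003], [-0.015, 1.0, -0.003], [0.003, -0.003, -1.0]]
wrist_force: [-0.5, -1.2, 6.9]
grip_width: 0.0261
grasp_force: 6.0
```

Release, rise straight up, then check.

Request:
send_rows --commands '[[[0,0,0,0],[0,0,0,0],[0,0,0,0],[0,0,-3,0],[0,0,-7,0]]]' --jaw 0

```text
clock: 43.58
eef_pos: [0.3679, -0.2619, 0.1787]
orientation: [[-1.0, -0.017, -0.009], [-0.017, 1.0, 0.003], [0.009, 0.003, -1.0]]
wrist_force: [-0.2, -1.3, 0.7]
grip_width: 0.0463
grasp_force: 0.0
```

Request:
send_rows --commands '[[[0,2,-4,0],[0,6,-8,0],[0,10,-12,0],[0,13,-14,0],[0,16,-14,0]]]'

```text
clock: 44.0
eef_pos: [0.3682, -0.1136, 0.3187]
orientation: [[-1.0, -0.014, -0.001], [-0.014, 1.0, -0.003], [0.001, -0.003, -1.0]]
wrist_force: [1.4, 0.1, -0.2]
grip_width: 0.0464
grasp_force: 0.0
```

Request:
send_rows --commands '[[[-2,2,0,0],[-4,4,0,0],[-4,6,0,0],[-4,6,0,0],[-4,6,0,0]]]'

```text
clock: 44.42
eef_pos: [0.4063, -0.053, 0.3157]
orientation: [[-1.0, -0.018, -0.005], [-0.018, 1.0, -0.002], [0.005, -0.002, -1.0]]
wrist_force: [-0.3, -0.4, -0.7]
grip_width: 0.0464
grasp_force: 0.0
```

```bash
python3 - <<'E'
from h import *
t=pic("top","t11");s=pic("side","s11"); o=env.get_obs(); print(o['eef_pos'],o['clock'])
print(proj("top",(.3695,-.2643,.124)))
c=np.zeros((480,800,3),np.uint8); c[:336,:400]=cv2.resize(t[180:306,290:440],(400,336))
c[:480,400:]=cv2.resize(s[190:340,275:400],(400,480)); cv2.imwrite("pics/c10.png",c)
E
```

```text
[ 0.40612772 -0.05444774  0.31563248] 44.5167
(np.float64(348.5718986674802), np.float64(285.00161197815316))
```

View pics/c10.png

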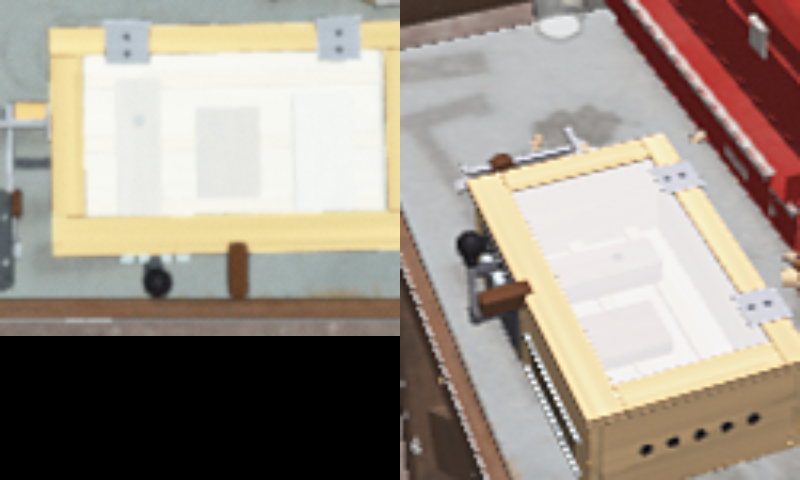

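The knob is at top px (348.9, 285.0), and I predicted (348.6, 285.0) for upright. The lid is shut, the stay is folded and the blanks are flat, so I'm handing in.

```bash
python3 -c "
from cell import close_job
print(close_job())"
```

```text
the job is handed in; nothing more can be done
None
```

I handed the job in at about 44.5 s on the robot clock: all three blanks lie flat side by side on the slats, the lid is shut, the stay is folded and the damper is in its middle notch; the hand-in gave no verdict, so this rests on the last camera views.

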